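# Put the bench scraper away and close the baking chest

## Robot

A 6-joint arm with a two-finger parallel gripper is mounted at the origin on the work surface. World frame = base frame: x ahead of the robot, y to its left, z up, the work surface at z = 0. Lengths are in m, angles in rad, forces in N, time in s.
With the tool pointing down it reaches from about 0.325 to 0.85 m from the base axis. Payload 15.5 kg.
Tool frame: the origin (TCP) lies midway between the tips of the shut fingers; the grasp point (between the pads) lies 19 mm behind it; z points along the fingers, y is the direction in which the jaws open and shut (so a half turn about z gives the same grasp; the last joint's range is limited). The gripper opens to 91 mm and grips with 3 to 60 N. Pads are 32 mm wide; open, the fingers measure 118 mm over their backs; the gripper's body (76 mm by 178 mm) begins 60 mm behind the grasp point.
Start: joints at [-1.208, 0.494, 1.345, -0, 1.302, -0.096], TCP at [0.276, -0.561, 0.214] pointing down, gripper open.
Joint ranges: [-2.91, 2.91], [-0.82, 2.16], [0.22, 2.67], [-1.22, 4.37], [0.12, 2.79], [-3.08, 3.08]. Speed limits (rad/s): [1.89, 1.89, 2.57, 3.01, 3.01, 3.01].

## Interface

Orientations are given as a rotation vector (axis times angle).
In Python, from bench import ctrl, read_camera gives the robot as it stands.
- The arm moves only by the tool jog_arm, never from a script. Its argument "targets" is one flat list of numbers, 7 for each row, row after row: the shift along the world's x, y, z in m, then the turn, a rotation vector about the world's x, y, z in degrees, then the opening, from 0 (shut) to 1 (fully open). A call has 1 to 10 rows; each row shifts and turns the pose as measured when the row begins; what a row does not reach is not made up. A row lasts 1/12 s, in which the tool goes at most 41.7 mm and 7.16 degrees, less where a joint would pass 70% of its speed; a pose out of reach is approached as far as the arm can. A call with a gripper value outside its range is refused whole. The fingers move at their own pace and stop on an object; "grip_force" is the grip in N (left out, the last holds). Time passes only in rows, so rows that do not move let the fingers close. It gives the time, the measured TCP pose, the force and the opening at its end, in the units of the state.
- ctrl.read_state(): the state, without advancing time (a new reading comes with each control period).
- read_camera(name): name is "side" or "top"; returns a dict with "img" (420x560x3 uint8, blue, green, red), "range_z" (420x560 float32, m along the optical axis (not along the pixel's ray), 0 where there is no reading), "fx", "fy", "cx", "cy" (pixels), "rvec" (rotation vector, rad) and "tvec" (3), from world to camera coordinates, as OpenCV has them. Camera axes: x right, y down, z forward; pixel columns grow to the right and rows downward; lengths in m; the calibration is good to about 2 mm. A picture is of the moment at which its call begins.
- ctrl.close_job(): hands the job in, once; it reports no verdict.
The state is a dict: "time": time; "q": joint angles; "dq": joint speeds; "joint_torque": joint torques, N m; "eef_pos": TCP position; "tool_rot": TCP orientation; "ft_force": force on the tool from outside, world axes, zero at the start; "ft_torque": the same for the moment, N m; "grip_width": opening from 0.0 (shut) to 1.0 (fully open).
Only numpy, scipy, OpenCV 4.12 (cv2) and the standard library are available. Lean on these libraries where they do the work, as an engineer would, in place of code of your own. Each camera call takes 0.05 s, during which the arm holds its last target.

## Task

Put the white bench scraper away in the baking chest, lying flat in the wide bay. Then lift the knee of the folding lid stay past centre to unlock it, and lower the lid gently until it is fully shut; do not let it drop, and leave everything else on the bench where it stands.

Things in the scene. Friction and masses are not known exactly. Their poses are not given: they have to be found in the camera images.
- chest: Fixed wooden baking chest, 220 mm deep (x), 320 mm wide (y), walls 95 mm high and 10 mm thick. Origin: centre of its underside; x points from its front to its hinge side, y along its width, z up. It stands side-on (yaw about -90 degrees): front to the robot's left, hinge to the robot's right, its y roughly away from the robot. The narrow bay nearest the robot holds the folding stay.
- wide_bay (a point): Middle of the floor of the chest's wide bay, 8 mm above the bench. The bay is 200 mm (chest x) by 222 mm (chest y), its walls 95 mm high; a 60 mm high divider parts it from the narrow bay at the chest's -y end. The open lid leans over its hinge half. Axes as the chest's.
- lid_hinge (a point): Middle of the lid's hinge line, on the top edge of the chest's back wall (chest frame 110, 0, 95 mm); the line runs along the chest's y. It stays put when the lid moves.
- lid (a joint): Opening angle of the lid, rad: 0 = fully shut, 1.19 = as found, standing on the locked stay and leaning over the chest towards its front. Wooden tray 220 x 320 x 35 mm, 0.57 to 0.75 kg. Stiff hinge (0.5 N m of friction): unlocked, the lid stays put above about 1.0 rad, but lower down it can fall under its own weight and must be carried. The locked stay resists any push on the lid.
- lid_handle (a point): Middle of the round steel bar handle on the lid's front face: bar 12 mm thick and 110 mm long along the chest's y, its middle 36 mm out from that face, 30 mm of free space behind the bar. The bar's axis is 256 mm from the hinge line measured along the lid and 17.5 mm above the hinge line when shut. The bar is round, so it can turn in the fingers while the lid swings.
- knee_knob (a point): Middle of the round black knob on the knee of the steel folding stay: 15 mm thick, 40 mm long, lying along the chest's y, 33 mm in from the inner face of the end wall nearest the robot; the stay's flat arms run between knob and wall, 20 mm from its middle. The open lid hangs over it: come in from the chest's front side, gripper leaning 30 to 45 degrees from vertical. 2 to 3 N lift it.
- stay_pivot (a point): Point on the axis of the stay's lower pivot on the chest's end wall at -y, in line (along the chest's y) with the knob's middle; fixed to the chest. The knob runs on a circle of 69.4 mm about this axis (parallel to the chest's y); lifting the knee moves the knob up and towards the chest's front on this circle.
- stay_knee (a joint): Angle of the stay's knee, rad: 0 = locked, resting on its stop, a little past centre on the hinge side; 0.16 = both arms in line (dead centre); larger = lifted past centre towards the chest's front, unlocked and folding. Both arms are 69.4 mm long. When unlocked, lowering the lid folds the knee by itself (2.84 when shut).
- scraper_grip (a point): Middle of the grip of the white plastic bench scraper (loose, about 0.14 kg), half-way up. The grip is a bar 24 mm wide (x), 150 mm long (y), 24 mm high, its underside 12 mm below this point; x points from grip to blade, z up. The blade is a flat plate 4 mm thick, level with the underside, as long as the grip, reaching 100 mm along x from this point. It lies flat, grip roughly to the robot's left.
- cake_tin: Bystander: round aluminium spring-lock cake tin with a clasp on its side, 180 mm across, 70 mm high, open at the top. Origin: centre of its underside.
- sieve: Bystander: stainless steel sieve lying dome up, 154 mm across, 58 mm high, with a 150 mm handle along its -x. Origin: centre of its underside.
- mug: Bystander: blue ceramic mug of piping tips, 84 mm across, about 110 mm high with the tips. Origin: centre of its underside.
- bowl: Bystander: glass bowl, 170 mm across, 75 mm high. Origin: centre of its underside.
- sprinkles: Bystander: orange jar with an aluminium cap, 60 mm across, 95 mm high. Origin: centre of its underside.
- spoon: Bystander: wooden spoon, 240 mm long, lying flat beside the chest's front along its own x. Origin: on the bench under it.

How it is judged:
By the outcome, as a careful person would: the job done as asked, in the order asked, and still so for the second after the job is handed in, with the robot touching nothing.
It also fails if it takes over 67 s, if anything falls off the work surface, if the arm or the gripper's body presses on something with over 40 N, if the wrist force passes 120 N, or if a joint passes its speed limit or range.

## Working session

There is one attempt and no reset: what is moved stays moved. The work goes in short steps, Python scripts to look and compute and a tool call to move; the robot and the scene stay as the last step left them, time stands still between calls to the robot, and variables do not carry over. Pictures are saved under pics/ and viewed, and the job is handed in when it is done.

Besides the shell and the picture viewer there is one more tool, called after "Request:" in YAML: its name, and indented under it one key for each argument. jog_arm: Moves the arm, as the interface text tells. Its arguments: {"type":"object","properties":{"targets":{"type":"array","items":{"type":"number"}},"grip_force":{"type":"number"}},"required":["targets"]}

```bash
mkdir -p pics; ls; cat > h.py <<'E'
import numpy as np, cv2
from bench import ctrl, read_camera
def R(c): return cv2.Rodrigues(np.array(c["rvec"],float))[0]
def cloud(c):
    z=c["range_z"]; v,u=np.mgrid[0:z.shape[0],0:z.shape[1]]
    P=np.stack([(u-c["cx"])/c["fx"]*z,(v-c["cy"])/c["fy"]*z,z],-1)
    return (P-np.array(c["tvec"]).ravel())@R(c)
def proj(c,p):
    q=R(c)@np.array(p)+np.array(c["tvec"]).ravel()
    return q[0]/q[2]*c["fx"]+c["cx"], q[1]/q[2]*c["fy"]+c["cy"]
def ray(c,u,v):
    d=R(c).T@np.array([(u-c["cx"])/c["fx"],(v-c["cy"])/c["fy"],1]); o=-R(c).T@np.array(c["tvec"]).ravel()
    return o,d
def onz(c,u,v,z):
    o,d=ray(c,u,v); return o+d*(z-o[2])/d[2]
E
python3 - <<'E'
from h import *
import pickle
for n in ("side","top"):
    c=read_camera(n); cv2.imwrite(f"pics/{n}0.png",c["img"]); pickle.dump(c,open(f"{n}0.pkl","wb"))
    print(n,c["fx"],-R(c).T@np.array(c["tvec"]).ravel())
s=ctrl.read_state(); print(s)
E
```

```text
pics
side 470.2768366724116 [-0.4896687  -0.32325756  1.51441032]
top 439.90572777271933 [0.393318   0.02140864 1.59196948]
{'time': 0.1, 'q': array([-1.20847552e+00,  4.94146403e-01,  1.34603609e+00,  2.24411955e-05,
        1.30250679e+00, -9.54979302e-02]), 'dq': array([ 0.00023194,  0.00056391, -0.00117363,  0.00015807,  0.00115912,
       -0.00054893]), 'joint_torque': array([ 2.53936501e-03, -8.80241776e+01, -3.82546592e+01,  7.10259005e-02,
        4.83126158e-02, -3.42171484e-05]), 'eef_pos': array([ 0.27613971, -0.56032391,  0.21339333]), 'tool_rot': array([-3.05858327e+00, -7.12619593e-01,  1.95382244e-04]), 'ft_force': array([-0.31480695,  0.23485531, -0.17324889]), 'ft_torque': array([-0.02773156,  0.04709702,  0.02024294]), 'grip_width': 1.0040669287210864}
```

View pics/side0.png

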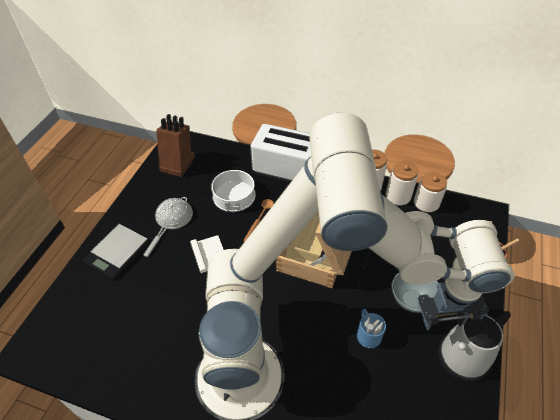

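View pics/top0.png

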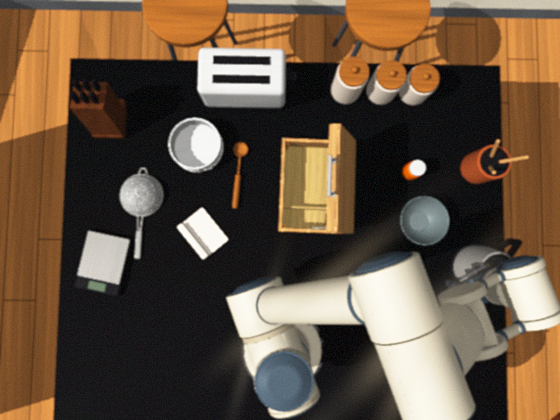

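The top view shows the chest at about (317,185), its lid leaning left from the hinge at x≈352, and the scraper at about (202,233), with the spoon and tin near it. In the side view the arm hides part of the chest.

```bash
python3 - <<'E'
from h import *
import pickle
c=pickle.load(open("top0.pkl","rb")); P=cloud(c); img=c["img"].astype(int)
# crops enlarged
cv2.imwrite("pics/top_chest.png",cv2.resize(c["img"][115:245,265:375],None,fx=4.5,fy=4.5,interpolation=cv2.INTER_CUBIC))
cv2.imwrite("pics/top_scr.png",cv2.resize(c["img"][130:265,165:260],None,fx=4.4,fy=4.4,interpolation=cv2.INTER_CUBIC))
s=pickle.load(open("side0.pkl","rb"))
cv2.imwrite("pics/side_ch.png",cv2.resize(s["img"][190:300,180:360],None,fx=4.4,fy=4.4,interpolation=cv2.INTER_CUBIC))
# scraper
def scr(c,box):
    P=cloud(c);im=c["img"].astype(int); m=np.zeros(P.shape[:2],np.uint8); v0,v1,u0,u1=box
    sub=im[v0:v1,u0:u1]; m[v0:v1,u0:u1]=((sub.min(-1)>110)&(sub.max(-1)-sub.min(-1)<60))
    cs,_=cv2.findContours(m,cv2.RETR_EXTERNAL,cv2.CHAIN_APPROX_NONE); k=max(cs,key=cv2.contourArea)
    mm=np.zeros_like(m); cv2.drawContours(mm,[k],-1,1,-1); pts=P[mm>0]; return k,pts,mm
k,pts,mm=scr(c,(200,265,170,235))
print(cv2.minAreaRect(k),len(pts))
print("z pct",np.percentile(pts[:,2],[1,10,50,90,99]))
xy=np.array([onz(c,*p[0],0.004)[:2] for p in k],np.float32)
print("outline",cv2.minAreaRect(xy*1000))
g=pts[pts[:,2]>0.016]; print("grip",cv2.minAreaRect((g[:,:2]*1000).astype(np.float32)),g.mean(0))
b=pts[pts[:,2]<0.01]; print("blade",cv2.minAreaRect((b[:,:2]*1000).astype(np.float32)),b.mean(0))
E
```

```text
((201.929443359375, 232.7952117919922), (43.784793853759766, 33.754634857177734), 51.009002685546875) 1445
z pct [-0.00475443 -0.00027757  0.00536401  0.02427582  0.03069008]
outline ((410.74993896484375, 295.77655029296875), (158.11099243164062, 120.41187286376953), 40.17367935180664)
grip ((365.2416687011719, 206.63021850585938), (358.17431640625, 109.96543884277344), 81.55207824707031) [0.38251269 0.31457377 0.07619574]
blade ((410.87896728515625, 296.2250671386719), (158.31048583984375, 121.58482360839844), 39.86970138549805) [0.41701492 0.28613008 0.00360652]
```

View pics/top_chest.png

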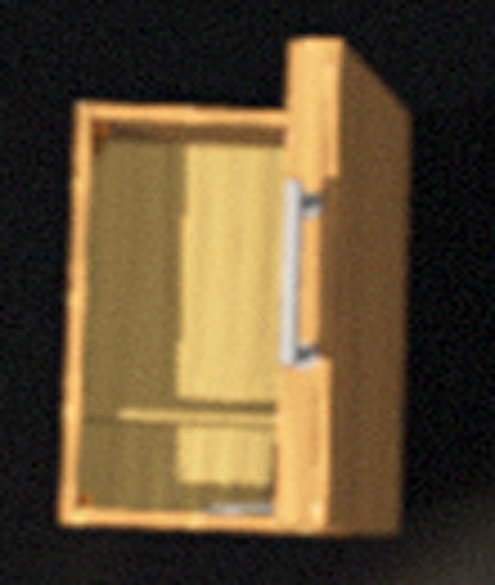

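View pics/top_scr.png

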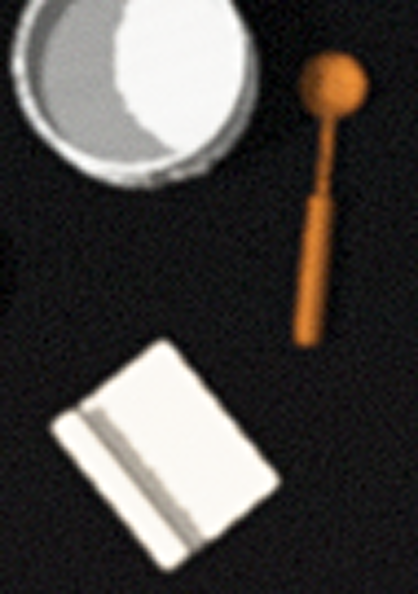

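View pics/side_ch.png

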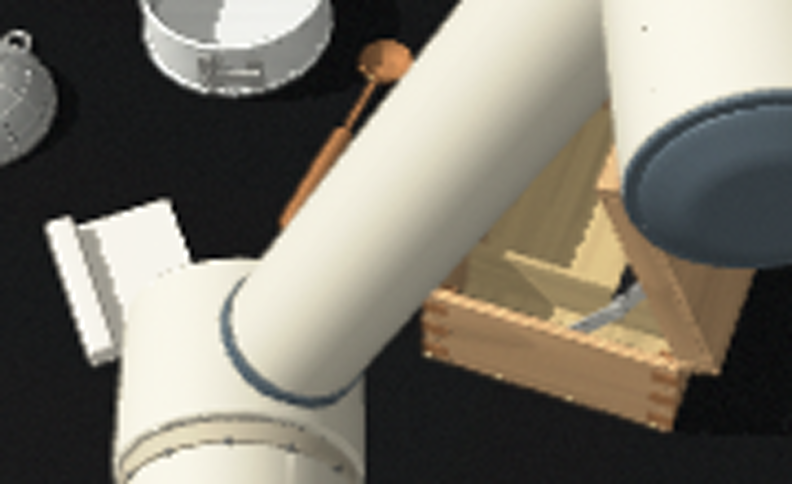

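Scraper outline: its corners are at crop (162,340), (280,482), (170,572) and (50,428), with the grip strip on the lower-left side. The chest front edge runs from crop (75,102) to (60,525). Next I'll turn these into metres.

```bash
python3 - <<'E'
from h import *
import pickle
c=pickle.load(open("top0.pkl","rb")); s=pickle.load(open("side0.pkl","rb")); im=c["img"].astype(int)
f=lambda u,v,z:onz(c,165+u/4.4-.4,130+v/4.4-.4,z)
T,Rr,B,L=f(162,340,.004),f(280,482,.004),f(170,572,.024),f(50,428,.024)
for n,p in zip("TRBL",(T,Rr,B,L)): print(n,p.round(4))
n=lambda a,b:np.linalg.norm((a-b)[:2])
print("len LB",n(L,B),"TR",n(T,Rr),"LT",n(L,T),"BR",n(B,Rr))
a1=(L-B)[:2];a2=(T-Rr)[:2];print("grip dir deg",np.degrees(np.arctan2(a1[1],a1[0])),np.degrees(np.arctan2(a2[1],a2[0])))
# chest front edge: wood mask, leftmost pixel per row, subpixel on brightness
g=im[:,:,2]
def edge(arr): # first rise crossing 90
    i=np.argmax(arr>90); a,b=arr[i-1],arr[i]; return i-1+(90-a)/(b-a)
fr=np.array([[270+edge(g[v,270:300]),v] for v in range(142,228)])
P=np.array([onz(c,u,v,.095)[:2] for u,v in fr]); 
vx,vy,x0,y0=cv2.fitLine((P*1000).astype(np.float32),cv2.DIST_HUBER,0,.01,.01).ravel(); print("front line dir",np.degrees(np.arctan2(vy,vx)),x0,y0)
nr=np.array([[u,240-edge(g[225:241,u][::-1])] for u in range(283,325)])
P2=np.array([onz(c,u,v,.095)[:2] for u,v in nr]);l2=cv2.fitLine((P2*1000).astype(np.float32),cv2.DIST_HUBER,0,.01,.01).ravel();print("near",np.degrees(np.arctan2(l2[1],l2[0])),l2[2:])
fa=np.array([[u,130+edge(g[130:145,u])] for u in range(285,325)])
P3=np.array([onz(c,u,v,.095)[:2] for u,v in fa]);l3=cv2.fitLine((P3*1000).astype(np.float32),cv2.DIST_HUBER,0,.01,.01).ravel();print("far",np.degrees(np.arctan2(l3[1],l3[0])),l3[2:])
X=lambda a,b:np.linalg.solve(np.c_[a[:2],-b[:2]],(b[2:]-a[2:]))[0]*a[:2]+a[2:]
F=np.array([vx,vy,x0,y0]); A=X(F,l2);Bc=X(F,l3);print("corners",A,Bc,np.linalg.norm(A-Bc))
# handle: bright gray pixels
sub=im[140:215,320:345]
P=cloud(c); 
for v,u in ((158,330),(175,329.5),(192,329)): print("handle depth pt",P[v,int(u)])
print("lid top edge pts",P[130,334],P[220,334])
E
```

```text
T [0.504 0.3   0.004]
R [0.389  0.2007 0.004 ]
B [0.3158 0.2852 0.024 ]
L [0.4301 0.3848 0.024 ]
len LB 0.15168468449629904 TR 0.15188924933628659 LT 0.11250076102092679 BR 0.11178037724452047
grip dir deg 41.07519105500923 40.8033238677142
front line dir -1.5062002 578.4615 20.650694
near 88.67547 [415.12936 -79.23256]
far 88.37202 [741.60095  -68.303925]
corners [417.53665   24.882084] [744.00543   16.297846] 326.58163
handle depth pt [ 0.62568833 -0.12408655  0.3458203 ]
handle depth pt [ 0.57732522 -0.12211009  0.34048054]
handle depth pt [ 0.52773955 -0.12181473  0.34549239]
lid top edge pts [ 0.71727967 -0.14011976  0.3063946 ] [ 0.44958794 -0.1409037   0.31059118]
```

Checks: the scraper measures 151.7 x 112 mm, against 150 x 112 given. The chest centre is about (0.578,-0.092) with yaw -91.5°. The handle depth point agrees with where the handle should be. Starting the approach to the scraper, up and over the chest.

Request:
jog_arm:
  targets: [0.005, 0.01, 0.04, 0, 0, 0, 1, 0.005, 0.01, 0.04, 0, 0, 0, 1, 0.01, 0.02, 0.035, 0, 0, 1.5, 1, 0.015, 0.03, 0.025, 0, 0, 1.5, 1, 0.015, 0.035, 0.015, 0, 0, 1.5, 1, 0.015, 0.035, 0.015, 0, 0, 1.5, 1, 0.015, 0.035, 0.015, 0, 0, 1.5, 1, 0.015, 0.035, 0.015, 0, 0, 1.5, 1, 0.01, 0.038, 0.01, 0, 0, 1.5, 1, 0.005, 0.04, 0.01, 0, 0, 1.5, 1]

```text
time: 0.93
eef_pos: [0.3837, -0.2667, 0.4342]
tool_rot: [-2.957, -1.024, 0.006]
ft_force: [1.0, 0.3, 0.3]
grip_width: 1.0
```

Request:
jog_arm:
  targets: [0.01, 0.04, 0.005, 0, 0, 1.5, 1, 0.01, 0.04, 0.005, 0, 0, 1.5, 1, 0.005, 0.041, 0, 0, 0, 1, 1, 0.005, 0.041, 0, 0, 0, 0, 1, 0, 0.041, 0, 0, 0, 0, 1, 0, 0.041, 0, 0, 0, 0, 1, 0, 0.041, 0, 0, 0, 0, 1, 0, 0.041, 0, 0, 0, 0, 1, 0, 0.041, 0, 0, 0, 0, 1, 0, 0.041, 0, 0, 0, 0, 1]

```text
time: 1.77
eef_pos: [0.4089, 0.1466, 0.4456]
tool_rot: [-2.92, -1.133, 0.004]
ft_force: [2.3, -0.8, 0.2]
grip_width: 0.997
```

Request:
jog_arm:
  targets: [-0.001, 0.032, -0.025, 0, 0, -0.5, 1, -0.001, 0.03, -0.028, 0, 0, -0.5, 1, -0.001, 0.028, -0.03, 0, 0, -0.5, 1, -0.001, 0.024, -0.034, 0, 0, 0, 1, -0.001, 0.024, -0.034, 0, 0, 0, 1, -0.001, 0.024, -0.034, 0, 0, 0, 1, -0.001, 0.016, -0.038, 0, 0, 0, 1, -0.001, 0.01, -0.04, 0, 0, 0, 1, -0.001, 0.005, -0.04, 0, 0, 0, 1, 0, 0, -0.03, 0, 0, 0, 1]

```text
time: 2.6
eef_pos: [0.3965, 0.3527, 0.1128]
tool_rot: [-2.928, -1.106, -0.02]
ft_force: [-0.3, -0.5, -1.0]
grip_width: 1.001
```

```bash
python3 - <<'E'
from h import *
import pickle
for n in ("side","top"):
    c=read_camera(n); pickle.dump(c,open(f"{n}1.pkl","wb"))
    b=(180,320,170,360) if n=="side" else (115,270,165,375)
    cv2.imwrite(f"pics/{n}1.png",cv2.resize(c["img"][b[0]:b[1],b[2]:b[3]],None,fx=3.8,fy=3.8,interpolation=cv2.INTER_CUBIC))
s=ctrl.read_state();print(s["eef_pos"],s["tool_rot"],s["q"])
E
```

```text
[0.39505023 0.3506954  0.11153895] [-2.92984523 -1.10591638 -0.0101725 ] [0.60750242 0.48535808 1.70950935 0.01000664 0.93801874 1.45055461]
```

View pics/side1.png

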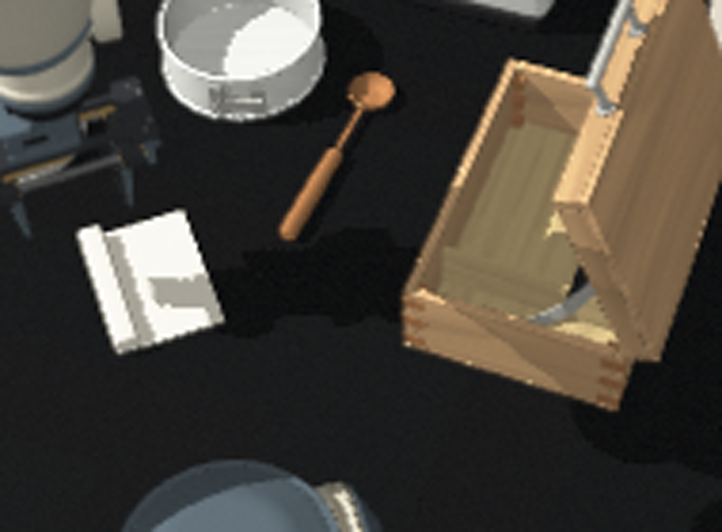

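View pics/top1.png

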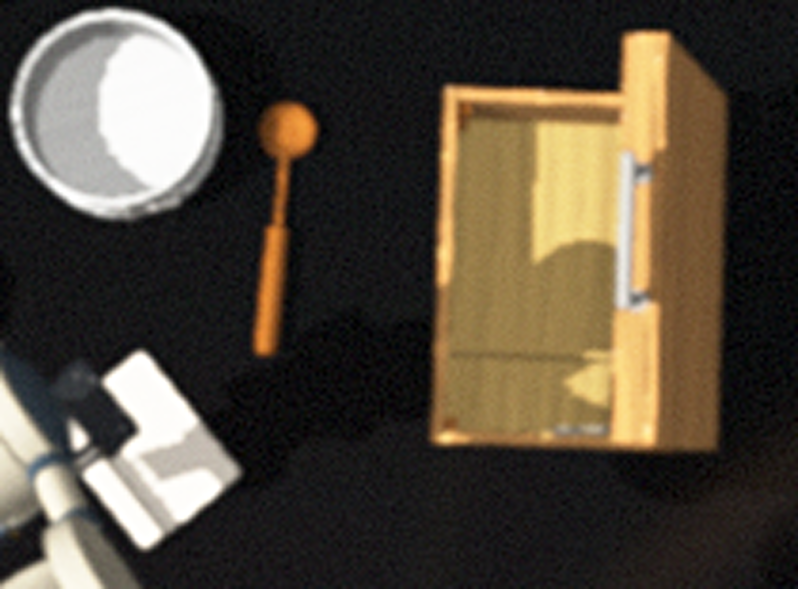

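Both views show the scraper undisturbed, with the gripper above its grip. The stay's steel arm is at side crop (540-600, 285-320), and the lid hides the knob. Descending.

Request:
jog_arm:
  targets: [0.002, -0.004, -0.03, 0, 0, 0, 1, 0.002, -0.003, -0.03, 0, 0, 0, 1, 0.001, -0.002, -0.022, 0, 0, -0.4, 1, 0, 0, -0.01, 0, 0, 0, 1, 0, 0, 0, 0, 0, 0, 1]

```text
time: 3.12
eef_pos: [0.4049, 0.3436, 0.0243]
tool_rot: [-2.932, -1.094, -0.023]
ft_force: [-1.5, -0.0, -0.5]
grip_width: 1.0
```

```bash
python3 -c "
from bench import ctrl
s=ctrl.read_state();print(s['eef_pos'],s['tool_rot'])"
```

```text
[0.40490265 0.34361542 0.02428568] [-2.93220748 -1.09402207 -0.02304354]
```

```bash
cat >> h.py <<'E'
from scipy.spatial.transform import Rotation as Ro
def frame(z,y):
    z=np.array(z,float);z/=np.linalg.norm(z);y=np.array(y,float);y=y-z*(y@z);y/=np.linalg.norm(y)
    return Ro.from_matrix(np.c_[np.cross(y,z),y,z])
def to(p,z,y):
    s=ctrl.read_state();cur=Ro.from_rotvec(s["tool_rot"]);d=np.array(p)-s["eef_pos"]
    best=min((frame(z,sg*np.array(y,float))*cur.inv() for sg in (1,-1)),key=lambda r:r.magnitude())
    print("t",s["time"],"pos",s["eef_pos"].round(4),"dpos mm",(d*1000).round(1),"turn deg",np.degrees(best.as_rotvec()).round(2),"F",s["ft_force"].round(1),"w",round(s["grip_width"],3))
def ang(a): a=np.radians(a); return np.array([np.cos(a),np.sin(a),0])
def st():
    s=ctrl.read_state();m=Ro.from_rotvec(s["tool_rot"]).as_matrix();print("x",m[:,0].round(3),"y",m[:,1].round(3),"z",m[:,2].round(3),"q",s["q"].round(2))
E
python3 -c "
from h import *
to([.400,.342,.008],[0,0,-1],ang(-49));st()"
```

```text
t 3.1167 pos [0.4049 0.3436 0.0243] dpos mm [ -4.9  -1.6 -16.3] turn deg [-0.93  0.55  0.08] F [-1.5 -0.  -0.5] w 1.0
x [0.756 0.655 0.018] y [ 0.655 -0.756 -0.006] z [ 0.01   0.016 -1.   ] q [0.59 0.63 1.78 0.01 0.72 1.43]
```

Request:
jog_arm:
  targets: [-0.003, -0.002, -0.008, -0.5, 0.3, 0, 1, -0.002, 0, -0.006, -0.4, 0.3, 0, 1, 0, 0, -0.002, 0, 0, 0, 1, 0, 0, 0, 0, 0, 0, 1]

```text
time: 3.45
eef_pos: [0.4023, 0.3433, 0.0123]
tool_rot: [-2.942, -1.098, -0.007]
ft_force: [-0.5, -0.2, 0.6]
grip_width: 1.002
```

```bash
python3 -c "
from h import *
to([.400,.342,.008],[0,0,-1],ang(-49));st()"
```

```text
t 3.45 pos [0.4023 0.3433 0.0123] dpos mm [-2.3 -1.3 -4.3] turn deg [-0.14  0.21  0.08] F [-0.5 -0.2  0.6] w 1.002
x [0.756 0.655 0.004] y [ 0.655 -0.756  0.001] z [ 0.004  0.002 -1.   ] q [ 0.59  0.65  1.78 -0.    0.71  1.45]
```

Request:
jog_arm:
  targets: [-0.002, -0.001, -0.004, 0, 0, 0, 1, -0.001, 0, -0.001, 0, 0, 0, 0.5, 0, 0, 0, 0, 0, 0, 0.0, 0, 0, 0, 0, 0, 0, 0.0, 0, 0, 0, 0, 0, 0, 0.0, 0, 0, 0, 0, 0, 0, 0.0, 0, 0, 0, 0, 0, 0, 0.0, 0, 0, 0, 0, 0, 0, 0.0]
  grip_force: 40

```text
time: 4.12
eef_pos: [0.3998, 0.3431, 0.0088]
tool_rot: [-2.941, -1.099, -0.011]
ft_force: [0.7, 0.3, -0.2]
grip_width: 0.521
```

```bash
python3 -c "
from h import *
to([.400,.342,.008],[0,0,-1],ang(-49));st()"
```

```text
t 4.1167 pos [0.3998 0.3431 0.0088] dpos mm [ 0.2 -1.1 -0.8] turn deg [-0.24  0.35  0.04] F [ 0.7  0.3 -0.2] w 0.521
x [0.755 0.656 0.007] y [ 0.656 -0.755  0.001] z [ 0.006  0.004 -1.   ] q [0.6  0.65 1.79 0.   0.7  1.45]
```

Closing is slow; I'll continue until the fingers stop.

Request:
jog_arm:
  targets: [0, 0, -0.001, 0, 0, 0, 0.0, 0, 0, 0, 0, 0, 0, 0.0, 0, 0, 0, 0, 0, 0, 0.0, 0, 0, 0, 0, 0, 0, 0.0, 0, 0, 0, 0, 0, 0, 0.0, 0, 0, 0, 0, 0, 0, 0.0, 0, 0, 0, 0, 0, 0, 0.0]

```text
time: 4.7
eef_pos: [0.3999, 0.3431, 0.0077]
tool_rot: [-2.941, -1.099, -0.011]
ft_force: [0.7, -1.4, -0.3]
grip_width: 0.262
```

Width 0.262 is 23.8 mm, which matches the 24 mm grip. Lifting, then turning toward the chest.

Request:
jog_arm:
  targets: [0, 0, 0.02, 0, 0, 0, 0, 0, 0, 0.03, 0, 0, 0, 0, 0, 0, 0.035, 0, 0, 0, 0, 0, -0.005, 0.035, 0, 0, 4, 0, 0.01, -0.02, 0.03, 0, 0, 6, 0, 0.02, -0.025, 0.02, 0, 0, 6.5, 0, 0.025, -0.025, 0, 0, 0, 6.5, 0, 0.025, -0.025, 0, 0, 0, 6.5, 0, 0.025, -0.025, 0, 0, 0, 6.5, 0, 0.025, -0.025, 0, 0, 0, 6.5, 0]

```text
time: 5.53
eef_pos: [0.5234, 0.193, 0.1858]
tool_rot: [2.324, 2.11, 0.007]
ft_force: [0.6, 0.9, -1.9]
grip_width: 0.259
```

```bash
cat >> h.py <<'E'
def snap(tag,sb=(180,320,170,360),tb=(115,270,165,375),k=3.8):
    import pickle; o=[]
    for n,b in (("side",sb),("top",tb)):
        if b is None: continue
        c=read_camera(n); pickle.dump(c,open(f"{n}{tag}.pkl","wb")); o.append(c)
        cv2.imwrite(f"pics/{n}{tag}.png",cv2.resize(c["img"][b[0]:b[1],b[2]:b[3]],None,fx=k,fy=k,interpolation=cv2.INTER_CUBIC))
    return o
E
python3 -c "
from h import *
to([.573,.16,.15],[0,0,-1],ang(-1.5));st()
s,t=snap('2',(120,300,150,360),(100,270,165,375),3.4)
"
```

```text
t 5.5333 pos [0.5234 0.193  0.1858] dpos mm [ 49.6 -33.  -35.8] turn deg [-0.08  0.28  4.01] F [ 0.6  0.9 -1.9] w 0.259
x [0.096 0.995 0.002] y [ 0.995 -0.096  0.005] z [ 0.005  0.001 -1.   ] q [ 0.25  0.43  1.55 -0.    1.16  0.34]
```

View pics/side2.png

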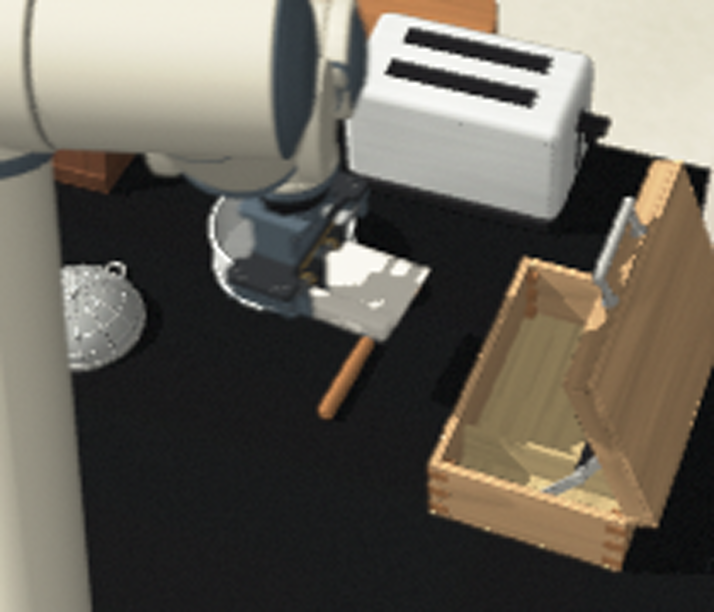

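View pics/top2.png

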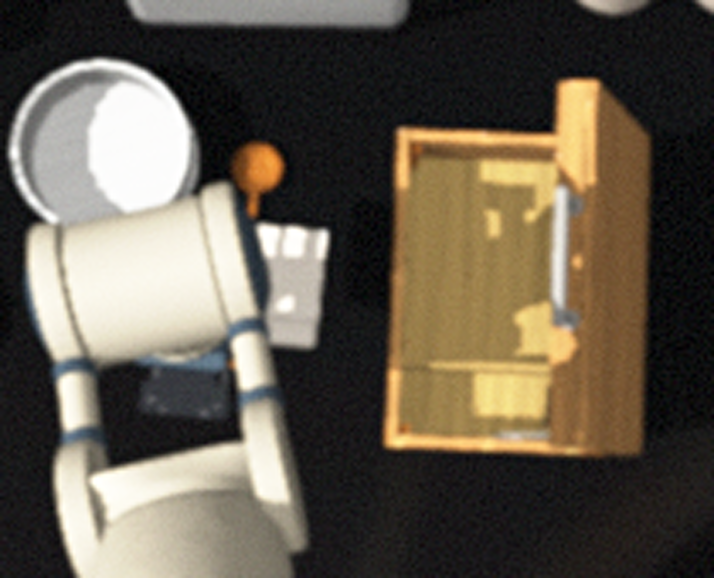

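```bash
python3 - <<'E'
from h import *
import pickle
for n in ("top","side"):
    c=pickle.load(open(n+"2.pkl","rb"));P=cloud(c).reshape(-1,3)
    d=P-np.array([.5234,.193,.1858])
    m=(np.abs(d[:,0])<.16)&(np.abs(d[:,1])<.2)&(d[:,2]>-.02)&(d[:,2]<.5)
    d=d[m];print(n,len(d))
    for lo in np.arange(-.02,.5,.03):
        q=d[(d[:,2]>=lo)&(d[:,2]<lo+.03)]
        if len(q)>3: print(round(lo,2),len(q),"x",q[:,0].min().round(3),q[:,0].max().round(3),"y",q[:,1].min().round(3),q[:,1].max().round(3))
E
```

```text
top 5949
-0.02 438 x -0.012 0.103 y -0.11 -0.048
0.01 103 x -0.013 0.013 y -0.103 -0.061
0.07 28 x -0.08 -0.032 y -0.038 0.033
0.1 334 x -0.086 -0.021 y -0.039 0.04
0.13 6 x -0.046 -0.044 y -0.022 0.009
0.16 89 x -0.047 -0.024 y -0.039 0.034
0.19 8 x -0.041 -0.03 y -0.037 0.009
0.22 32 x -0.043 -0.028 y -0.039 0.013
0.25 10 x -0.042 -0.033 y -0.03 -0.002
0.28 10 x -0.045 -0.04 y -0.026 -0.004
0.31 4 x -0.059 0.025 y -0.084 0.034
0.34 144 x -0.057 0.069 y -0.089 0.076
0.37 1836 x -0.159 0.069 y -0.116 0.078
0.4 1479 x -0.158 0.049 y -0.116 0.07
0.43 260 x -0.159 -0.083 y -0.116 0.039
0.46 1076 x -0.16 -0.102 y -0.114 0.034
0.49 92 x -0.16 -0.149 y -0.089 -0.023
side 2243
-0.02 480 x -0.027 0.096 y -0.106 0.005
0.01 168 x -0.03 0.023 y -0.098 -0.0
0.04 10 x -0.033 0.014 y -0.016 -0.006
0.07 155 x -0.089 0.074 y -0.044 0.045
0.1 452 x -0.099 0.087 y -0.045 0.048
0.13 108 x -0.087 0.011 y -0.024 0.03
0.16 220 x -0.06 0.006 y -0.038 0.042
0.19 74 x -0.053 0.015 y -0.047 0.022
0.22 46 x -0.052 0.028 y -0.047 -0.005
0.31 26 x -0.039 0.03 y -0.083 -0.066
0.34 62 x -0.046 0.037 y -0.085 -0.073
0.37 205 x -0.159 0.059 y -0.112 -0.029
0.4 167 x -0.16 0.034 y -0.113 -0.025
0.43 36 x -0.159 -0.098 y -0.111 -0.096
0.46 33 x -0.16 -0.111 y -0.111 -0.095
```

The wrist fork reaches ±90 mm from 0.3 m above the tip. A vertical tool would strike the lid handle, so I'll lean it 8° towards the chest's front, a turn of -8° about world x.

Request:
jog_arm:
  targets: [0.012, -0.015, -0.01, -2, 0, 1, 0, 0.015, -0.02, -0.01, -2, 0, 1.5, 0, 0.012, -0.025, -0.005, -2, 0, 1.5, 0, 0.006, -0.03, 0, -2, 0, 0, 0, 0.003, -0.03, 0, 0, 0, 0, 0, 0, -0.03, 0, 0, 0, 0, 0, 0, -0.02, 0, 0, 0, 0, 0, 0, -0.005, 0, 0, 0, 0, 0]

```text
time: 6.3
eef_pos: [0.5734, 0.0103, 0.157]
tool_rot: [2.173, 2.113, -0.147]
ft_force: [-0.3, -0.0, -1.2]
grip_width: 0.262
```

```bash
cat >> h.py <<'E'
def lean(deg): # tool z axis leaning, wrist towards chest front (+y world)
    a=np.radians(deg); return np.array([0.0262*-np.sin(a),-np.sin(a),-np.cos(a)])
C=np.array([.5779,-.0924,0]); ex=np.array([-.0262,-.9997,0]); ey=np.array([.9997,-.0262,0])
def W(x,y,z): return C+ex*x+ey*y+np.array([0,0,z])
def toC(p): d=np.array(p)-C; return np.array([d@ex,d@ey,d[2]])
E
python3 -c "
from h import *
to([.574,-.0504,.15],lean(8),ang(-1.5));st()
"
```

```text
t 6.3 pos [0.5734 0.0103 0.157 ] dpos mm [  0.6 -60.7  -7. ] turn deg [0.26 0.54 0.08] F [-0.3 -0.  -1.2] w 0.262
x [ 0.029  0.989 -0.143] y [ 1.    -0.028  0.009] z [ 0.005 -0.144 -0.99 ] q [ 0.    0.49  1.54 -0.16  1.11  0.1 ]
```

Request:
jog_arm:
  targets: [0, -0.02, 0, 0, 0.3, 0, 0, 0, -0.02, 0, 0, 0.2, 0, 0, 0, -0.015, 0, 0, 0, 0, 0, 0, -0.006, 0, 0, 0, 0, 0, 0, 0, 0, 0, 0, 0, 0]

```text
time: 6.72
eef_pos: [0.5716, -0.0513, 0.1561]
tool_rot: [2.184, 2.115, -0.158]
ft_force: [-0.5, -0.0, -2.1]
grip_width: 0.261
```

```bash
python3 -c "
from h import *
to([.574,-.0504,.15],lean(8),ang(-1.5));st()
s,t=snap('3',(140,310,190,390),(100,270,165,375),3.4)
"
```

```text
t 6.7167 pos [ 0.5716 -0.0513  0.1561] dpos mm [ 2.4  0.9 -6.1] turn deg [ 0.16 -0.11  0.34] F [-0.5 -0.  -2.1] w 0.261
x [ 0.032  0.989 -0.142] y [ 0.999 -0.032 -0.002] z [-0.006 -0.142 -0.99 ] q [-0.11  0.49  1.55 -0.16  1.1  -0.  ]
```

View pics/side3.png

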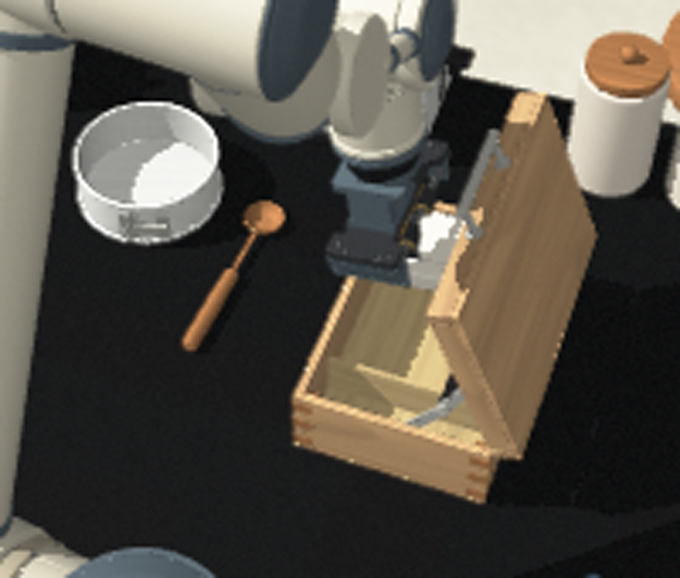

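View pics/top3.png

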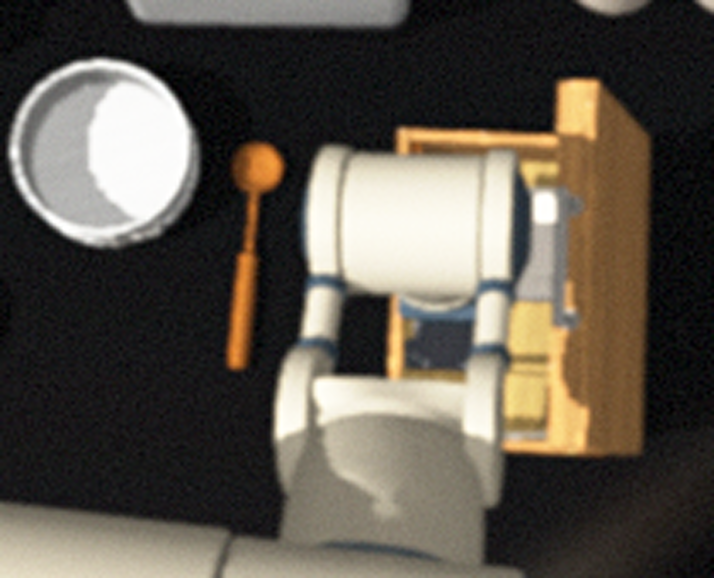

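The side view shows the scraper above the bay, its hinge end (crop 440,235) clear of the lid. In the top view the fork's end (530,230) stops short of the handle (555). Lowering.

Request:
jog_arm:
  targets: [0.002, 0.001, -0.025, 0, 0, 0.3, 0, 0.001, 0, -0.03, 0, 0, 0, 0, 0, 0, -0.03, 0, 0, 0, 0, 0, 0, -0.02, 0, 0, 0, 0, 0, 0, -0.008, 0, 0, 0, 0, 0, 0, 0, 0, 0, 0, 0]

```text
time: 7.32
eef_pos: [0.5781, -0.0445, 0.0417]
tool_rot: [2.165, 2.121, -0.15]
ft_force: [0.8, -15.9, 4.2]
grip_width: 0.257
```

```bash
python3 -c "
from h import *
to([.574,-.0504,.024],lean(8),ang(-1.5));st()
"
```

```text
t 7.3167 pos [ 0.5781 -0.0445  0.0417] dpos mm [ -4.1  -5.9 -17.7] turn deg [ 0.36  0.43 -0.35] F [  0.8 -15.9   4.2] w 0.257
x [ 0.021  0.989 -0.145] y [ 1.    -0.02   0.008] z [ 0.005 -0.145 -0.989] q [-0.09  0.65  1.64 -0.19  0.85  0.06]
```

A 16 N side load shows the scraper's front end touching the front wall after a few mm of drift. I'll back off towards the hinge.

Request:
jog_arm:
  targets: [-0.002, -0.008, 0.002, 0, 0, 0, 0, -0.002, -0.006, 0, 0, 0, -0.3, 0, 0, 0, 0, 0, 0, 0, 0]

```text
time: 7.57
eef_pos: [0.5738, -0.0564, 0.0428]
tool_rot: [2.169, 2.118, -0.151]
ft_force: [-0.3, -0.5, -1.9]
grip_width: 0.262
```

```bash
python3 -c "
from h import *
to([.574,-.056,.024],lean(8),ang(-1.5));st()
snap('4',(140,310,190,390),(100,270,165,375),3.4)
"
```

```text
t 7.5667 pos [ 0.5738 -0.0564  0.0428] dpos mm [  0.2   0.4 -18.8] turn deg [ 0.35  0.36 -0.17] F [-0.3 -0.5 -1.9] w 0.262
x [ 0.024  0.989 -0.145] y [ 1.    -0.023  0.006] z [ 0.003 -0.145 -0.989] q [-0.11  0.64  1.65 -0.19  0.84  0.04]
```

View pics/top4.png

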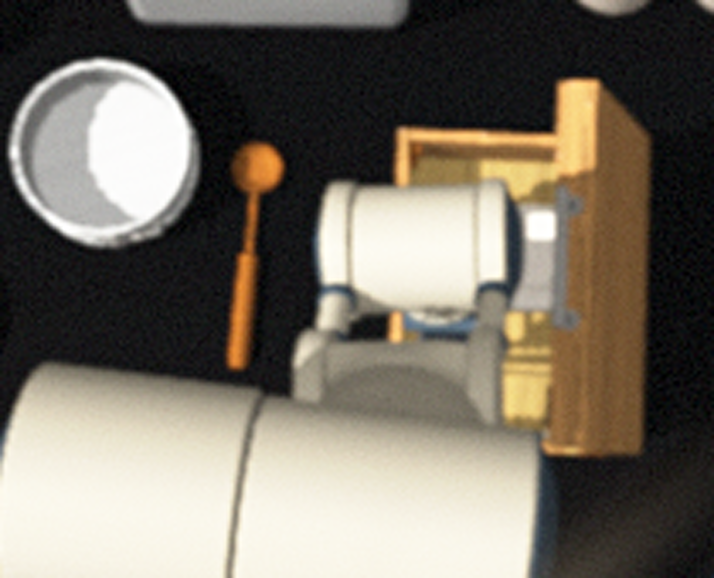

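View pics/side4.png

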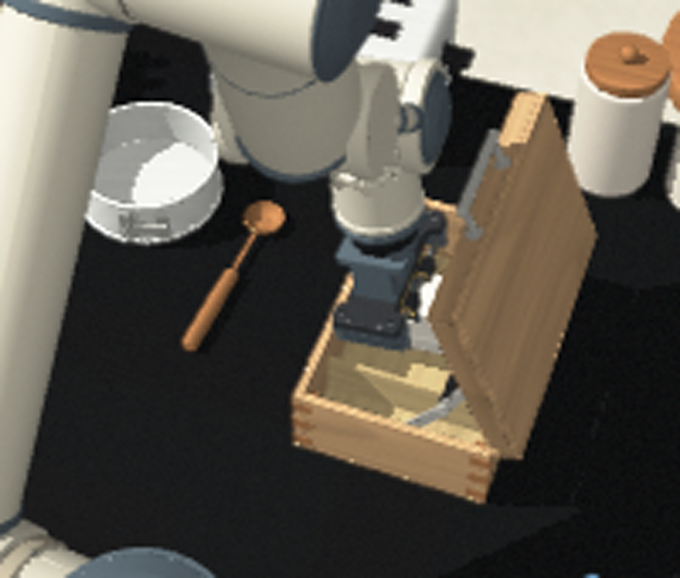

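The scraper is inside the bay, clear of the walls and handle. Lowering the rest.

Request:
jog_arm:
  targets: [0, -0.001, -0.01, 0, 0, 0, 0, 0, -0.001, -0.007, 0, 0, 0, 0, 0, 0, -0.003, 0, 0, 0, 0, 0, 0, 0, 0, 0, 0, 0]

```text
time: 8.0
eef_pos: [0.575, -0.0571, 0.0217]
tool_rot: [2.167, 2.118, -0.148]
ft_force: [-1.1, -2.2, 5.7]
grip_width: 0.262
```

```bash
python3 -c "
from h import *
to([.574,-.056,.024],lean(8),ang(-1.5))
"
```

```text
t 8.0 pos [ 0.575  -0.0571  0.0217] dpos mm [-1.   1.1  2.3] turn deg [ 0.33  0.52 -0.22] F [-1.1 -2.2  5.7] w 0.262
```

Touching the floor with about 7 N. Releasing.

Request:
jog_arm:
  targets: [0, 0, 0, 0, 0, 0, 0.5, 0, 0, 0, 0, 0, 0, 0.5, 0, 0, 0, 0, 0, 0, 0.5, 0, 0, 0.002, 0, 0, 0, 0.5, 0, 0, 0.01, 0, 0, 0, 0.5, 0, 0, 0.025, 0, 0, 0, 0.5, 0, 0, 0.035, 0, 0, 0, 0.5, 0, 0, 0.035, 0, 0, 0, 0.5, 0, 0, 0.035, 0, 0, 0, 0.5, 0, 0, 0, 0, 0, 0, 0.5]

```text
time: 8.83
eef_pos: [0.5727, -0.0563, 0.1724]
tool_rot: [2.168, 2.121, -0.15]
ft_force: [2.0, -0.2, 0.7]
grip_width: 0.498
```

```bash
python3 -c "
from h import *
to([.574,-.056,.15],lean(8),ang(-1.5))
snap('5',(140,310,190,390),(100,270,165,375),3.4)
"
```

```text
t 8.8333 pos [ 0.5727 -0.0563  0.1724] dpos mm [  1.3   0.3 -22.4] turn deg [ 0.25  0.35 -0.26] F [ 2.  -0.2  0.7] w 0.498
```

View pics/side5.png

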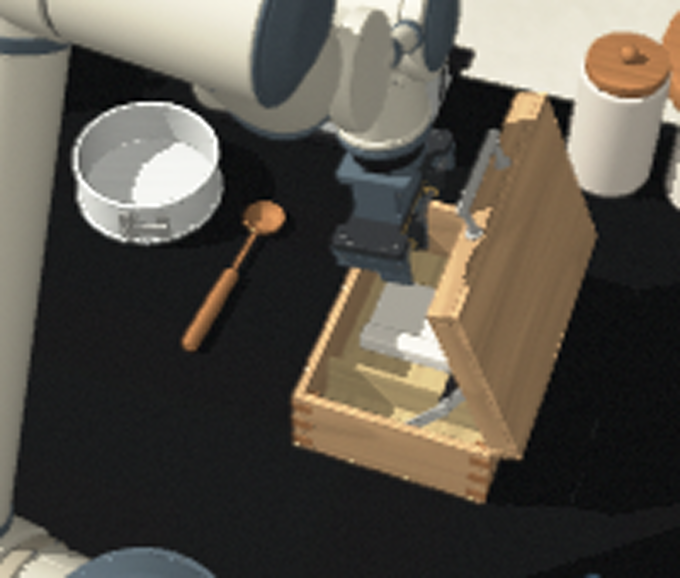

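```bash
python3 - <<'E'
from h import *
import pickle
c=pickle.load(open("side1.pkl","rb"))
cv2.imwrite("pics/stay_s.png",cv2.resize(c["img"][235:290,285:350],None,fx=10,fy=10,interpolation=cv2.INTER_CUBIC))
c=pickle.load(open("top1.pkl","rb"))
cv2.imwrite("pics/stay_t.png",cv2.resize(c["img"][195:240,275:360],None,fx=9,fy=9,interpolation=cv2.INTER_CUBIC))
P=cloud(c)
E
```

```text
(no output)
```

View pics/stay_s.png

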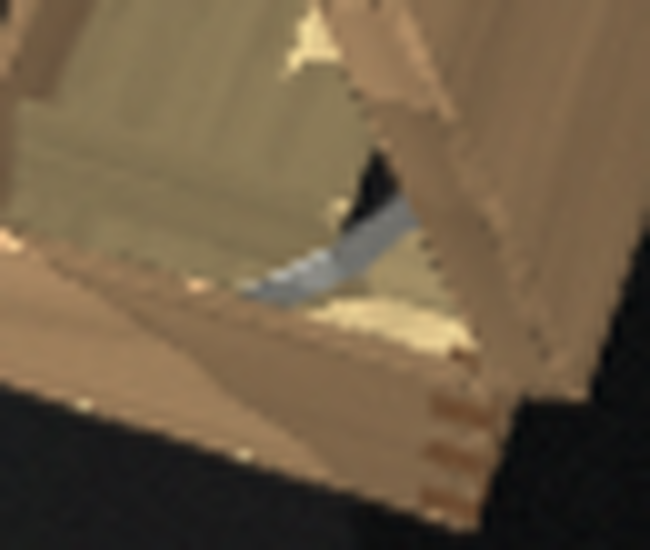

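View pics/stay_t.png

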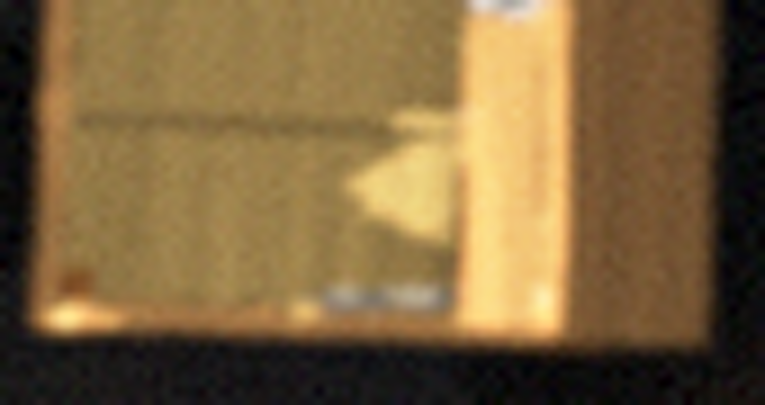

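The scraper lies flat in the wide bay (side crop 360-450, 290-365). The knob shows only as a black sliver (stay_s crop 345-395, 150-235) above the steel arm. I'll work out the stay's geometry from it.

```bash
python3 - <<'E'
from h import *
import pickle
s=pickle.load(open("side1.pkl","rb"));t=pickle.load(open("top1.pkl","rb"))
def ony(c,u,v,y):
    o,d=ray(c,u,v); o=toC(o); d=np.array([d@ex,d@ey,d[2]]); return o+d*(y-o[1])/d[1]
q=lambda u,v:(285+u/10-.45,235+v/10-.45)
for nm,pts in (("top",[(250,290),(300,262),(350,232),(400,200)]),("bot",[(310,300),(360,270),(415,225)]),("knobleft",[(345,235),(355,205),(368,172),(380,150)])):
    for p in pts: print(nm,p,[ony(s,*q(*p),y).round(4)[[0,2]] for y in (-.140,-.137,-.133,-.097)])
# top: arm v row -> y if z ~ .09
for u in (320,380,440):
    print("topcam",[toC(onz(t,275+u/9-.45,195+297/9-.45,z)).round(4) for z in (.05,.09,.13)])
P=cloud(s)
for p in ((300,280),(350,250),(380,228),(375,185),(368,200)):
    u,v=q(*p);print(p,toC(P[int(round(v)),int(round(u))]).round(4))
print("lid check",[toC(cloud(t)[int(v),int(u)]).round(4) for u,v in ((330,150),(330,210),(324.,175))])
E
```

```text
top (250, 290) [array([0.0121, 0.0779]), array([0.0113, 0.0732]), array([0.0102, 0.067 ]), array([0.0005, 0.0108])]
top (300, 262) [array([0.0298, 0.1053]), array([0.0291, 0.1007]), array([0.0281, 0.0946]), array([0.0191, 0.0395])]
top (350, 232) [array([0.047 , 0.1331]), array([0.0463, 0.1286]), array([0.0454, 0.1226]), array([0.0371, 0.0686])]
top (400, 200) [array([0.0635, 0.1612]), array([0.0629, 0.1568]), array([0.0621, 0.1509]), array([0.0544, 0.098 ])]
bot (310, 300) [array([0.0347, 0.0832]), array([0.0339, 0.0785]), array([0.033 , 0.0723]), array([0.0242, 0.0164])]
bot (360, 270) [array([0.0519, 0.1116]), array([0.0512, 0.107 ]), array([0.0503, 0.1009]), array([0.0423, 0.0461])]
bot (415, 225) [array([0.0698, 0.149 ]), array([0.0692, 0.1445]), array([0.0684, 0.1386]), array([0.061 , 0.0853])]
knobleft (345, 235) [array([0.0453, 0.1303]), array([0.0446, 0.1258]), array([0.0437, 0.1198]), array([0.0353, 0.0657])]
knobleft (355, 205) [array([0.0478, 0.1502]), array([0.0471, 0.1458]), array([0.0462, 0.1399]), array([0.038 , 0.0866])]
knobleft (368, 172) [array([0.0513, 0.1721]), array([0.0506, 0.1677]), array([0.0497, 0.1619]), array([0.0416, 0.1094])]
knobleft (380, 150) [array([0.0547, 0.187 ]), array([0.054 , 0.1826]), array([0.0531, 0.1769]), array([0.0452, 0.125 ])]
topcam [array([ 0.0016, -0.1445,  0.05  ]), array([-0.0013, -0.1456,  0.09  ]), array([-0.0042, -0.1467,  0.13  ])]
topcam [array([ 0.0249, -0.1436,  0.05  ]), array([ 0.0215, -0.1447,  0.09  ]), array([ 0.018 , -0.1459,  0.13  ])]
topcam [array([ 0.0483, -0.1426,  0.05  ]), array([ 0.0442, -0.1438,  0.09  ]), array([ 0.0402, -0.145 ,  0.13  ])]
(300, 280) [ 0.0343 -0.1486  0.1052]
(350, 250) [ 0.0523 -0.1529  0.1397]
(380, 228) [ 0.0603 -0.1461  0.1529]
(375, 185) [ 0.0508 -0.1254  0.1445]
(368, 200) [ 0.0486 -0.1286  0.1354]
lid check [array([0.0351, 0.082 , 0.297 ]), array([ 0.0401, -0.0977,  0.3032]), array([0.0484, 0.0494, 0.0074])]
```

```bash
cat >> h.py <<'E'
def lf(deg,sg=-1): # jaw in chest xz plane, wrist leaning to chest front
    a=np.radians(deg); z=ex*np.sin(a)+np.array([0,0,-np.cos(a)]); y=sg*(ex*np.cos(a)+np.array([0,0,np.sin(a)])); return z,y
def tof(p,deg,sg=-1):
    s=ctrl.read_state();cur=Ro.from_rotvec(s["tool_rot"]);r=frame(*lf(deg,sg))*cur.inv();d=np.array(p)-s["eef_pos"]
    m=cur.as_matrix()
    print("t",round(s["time"],2),"pos",s["eef_pos"].round(4),"C",(toC(s["eef_pos"])*1000).round(1),"dmm",(d*1000).round(1),"turn",np.degrees(r.as_rotvec()).round(1),"mag",round(np.degrees(r.magnitude()),1),"F",s["ft_force"].round(1),"w",round(s["grip_width"],3),"q",s["q"].round(2),"z",m[:,2].round(3),"y",m[:,1].round(3))
E
python3 -c "
from h import *
for sg in(-1,1):
  for l in (22,50): tof([.5,.1,.35],l,sg)
"
```

```text
t 8.93 pos [ 0.5707 -0.0561  0.1676] C [-36.1  -8.1 167.6] dmm [-70.7 156.1 182.4] turn [-10.3  23.8  86.8] mag 90.6 F [-0.  -0.2 -0.8] w 0.497 q [-0.11  0.47  1.54 -0.16  1.12 -0.02] z [-0.002 -0.143 -0.99 ] y [ 1.    -0.022  0.001]
t 8.93 pos [ 0.5707 -0.0561  0.1676] C [-36.1  -8.1 167.6] dmm [-70.7 156.1 182.4] turn [-31.6  45.4  79.8] mag 97.1 F [-0.  -0.2 -0.8] w 0.497 q [-0.11  0.47  1.54 -0.16  1.12 -0.02] z [-0.002 -0.143 -0.99 ] y [ 1.    -0.022  0.001]
t 8.93 pos [ 0.5707 -0.0561  0.1676] C [-36.1  -8.1 167.6] dmm [-70.7 156.1 182.4] turn [-11.4 -23.2 -87.3] mag 91.1 F [-0.  -0.2 -0.8] w 0.497 q [-0.11  0.47  1.54 -0.16  1.12 -0.02] z [-0.002 -0.143 -0.99 ] y [ 1.    -0.022  0.001]
t 8.93 pos [ 0.5707 -0.0561  0.1676] C [-36.1  -8.1 167.6] dmm [-70.7 156.1 182.4] turn [-33.7 -43.8 -80.3] mag 97.5 F [-0.  -0.2 -0.8] w 0.497 q [-0.11  0.47  1.54 -0.16  1.12 -0.02] z [-0.002 -0.143 -0.99 ] y [ 1.    -0.022  0.001]
```

Retreating up and to the front, then turning the jaws across the knob axis with the lean.

Request:
jog_arm:
  targets: [0, 0.02, 0.03, 0, 0, 0, 0.5, -0.005, 0.03, 0.025, 0, 0, 0, 0.4, -0.01, 0.03, 0.025, 0, 0, 0, 0.4, -0.015, 0.02, 0.02, -2.2, 3.2, 5.7, 0.4, -0.015, 0.015, 0.01, -2.2, 3.2, 5.7, 0.4, -0.01, 0.005, 0.01, -2.2, 3.2, 5.7, 0.4, -0.01, 0, 0, -2.2, 3.2, 5.7, 0.4, -0.01, 0, 0, -2.2, 3.2, 5.7, 0.4, -0.01, 0, 0, -2.2, 3.2, 5.7, 0.4, 0, 0, 0, -2.2, 3.2, 5.7, 0.4]

```text
time: 9.77
eef_pos: [0.4759, 0.0667, 0.2875]
tool_rot: [1.209, 2.733, -0.828]
ft_force: [-0.1, -0.4, -0.1]
grip_width: 0.399
```

```bash
python3 -c "
from h import *
tof(W(-.041,-.110,.205),50)
"
```

```text
t 9.77 pos [0.4759 0.0667 0.2875] C [-156.4 -106.1  287.5] dmm [  -6.9 -115.3  -82.5] turn [-15.1  21.8  39.2] mag 47.3 F [-0.1 -0.4 -0.1] w 0.399 q [ 0.32  0.42  1.41 -0.42  1.66 -0.38] z [-0.173 -0.486 -0.857] y [ 0.697  0.554 -0.455]
```

Request:
jog_arm:
  targets: [0, 0, 0, -2.2, 3.2, 5.7, 0.36, 0, 0, 0, -2.2, 3.2, 5.7, 0.36, 0, 0, 0, -2.2, 3.2, 5.7, 0.36, 0, 0, 0, -2.2, 3.2, 5.7, 0.36, 0, 0, 0, -2.2, 3.2, 5.7, 0.36, 0, 0, 0, -2.2, 3.2, 5.7, 0.36, 0, 0, 0, -1, 1.5, 2.7, 0.36]

```text
time: 10.35
eef_pos: [0.4733, 0.0668, 0.2813]
tool_rot: [-0.056, -2.822, 1.322]
ft_force: [0.3, 0.1, -0.3]
grip_width: 0.36
```

```bash
python3 -c "
from h import *
tof(W(-.041,-.110,.205),50)
snap('6',(100,320,170,400),(80,290,165,375),2.7)
"
```

```text
t 10.35 pos [0.4733 0.0668 0.2813] C [-156.4 -108.8  281.3] dmm [  -4.2 -115.3  -76.3] turn [ 0.2 -0.4  1. ] mag 1.1 F [ 0.3  0.1 -0.3] w 0.36 q [ 0.51  0.51  1.5  -0.72  1.66 -0.89] z [-0.038 -0.768 -0.64 ] y [ 0.022  0.639 -0.769]
```

View pics/side6.png

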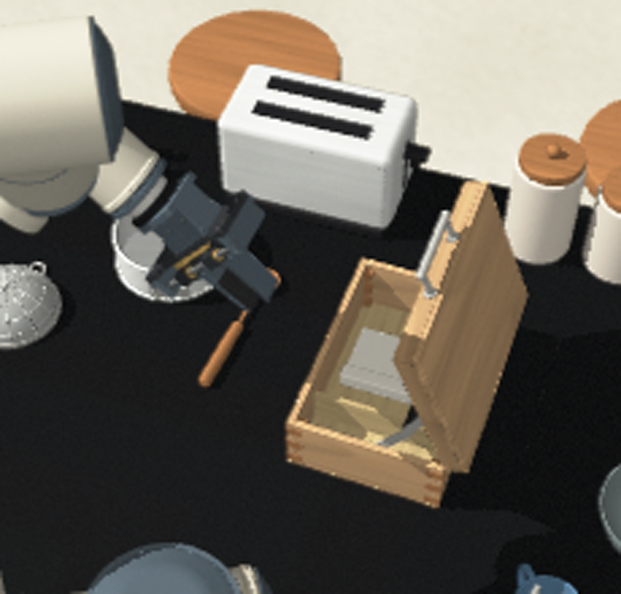

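View pics/top6.png

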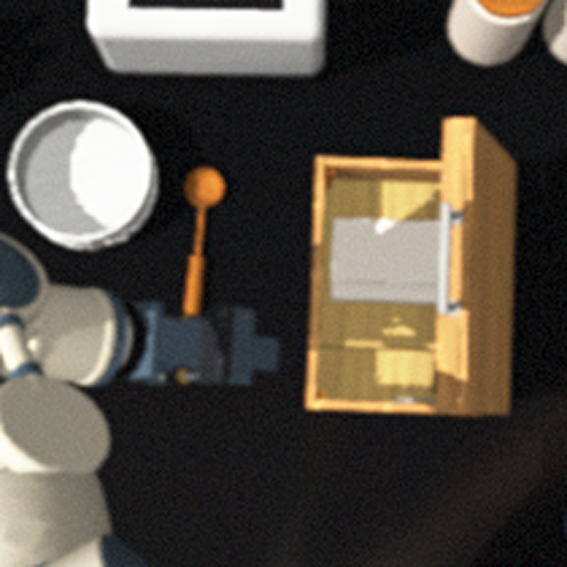

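Scraper flat in the wide bay in both views. The gripper points at the stay bay with the jaws straddling the knob axis. Approaching.

Request:
jog_arm:
  targets: [-0.001, -0.03, -0.02, 0, 0, 0.3, 0.36, -0.001, -0.03, -0.02, 0, 0, 0.3, 0.36, -0.001, -0.03, -0.02, 0, 0, 0.3, 0.36, 0, -0.015, -0.01, 0, 0, 0, 0.36, 0, 0, 0, 0, 0, 0, 0.36]

```text
time: 10.87
eef_pos: [0.4694, -0.0408, 0.2074]
tool_rot: [-0.059, -2.837, 1.314]
ft_force: [0.5, 0.4, -0.5]
grip_width: 0.361
```

```bash
python3 -c "
from h import *
tof(W(.0586,-.110,.121),50)
"
```

```text
t 10.87 pos [ 0.4694 -0.0408  0.2074] C [ -48.8 -109.8  207.4] dmm [  -3.  -107.3  -86.4] turn [-0.3  0.2  0.8] mag 0.9 F [ 0.5  0.4 -0.5] w 0.361 q [ 0.33  0.54  1.72 -0.81  1.37 -0.82] z [-0.029 -0.762 -0.647] y [ 0.029  0.646 -0.763]
```

Request:
jog_arm:
  targets: [-0.001, -0.023, -0.018, 0, 0, 0, 0.36, -0.001, -0.022, -0.018, 0, 0, 0, 0.36, -0.001, -0.018, -0.015, 0, 0, 0.3, 0.36, 0, 0, 0, 0, 0, 0, 0.36]

```text
time: 11.2
eef_pos: [0.4674, -0.1055, 0.1554]
tool_rot: [-0.073, -2.845, 1.311]
ft_force: [-1.2, 0.5, -0.3]
grip_width: 0.358
```

```bash
python3 -c "
from h import *
tof(W(.0586,-.110,.121),50)
snap('7',(190,310,240,360),(130,250,250,370),4.9)
"
```

```text
t 11.2 pos [ 0.4674 -0.1055  0.1554] C [  16.  -110.1  155.4] dmm [ -1.  -42.6 -34.4] turn [-0.5  0.7  1.1] mag 1.4 F [-1.2  0.5 -0.3] w 0.358 q [ 0.21  0.59  1.82 -0.91  1.2  -0.74] z [-0.027 -0.76  -0.65 ] y [ 0.039  0.649 -0.76 ]
```

View pics/side7.png

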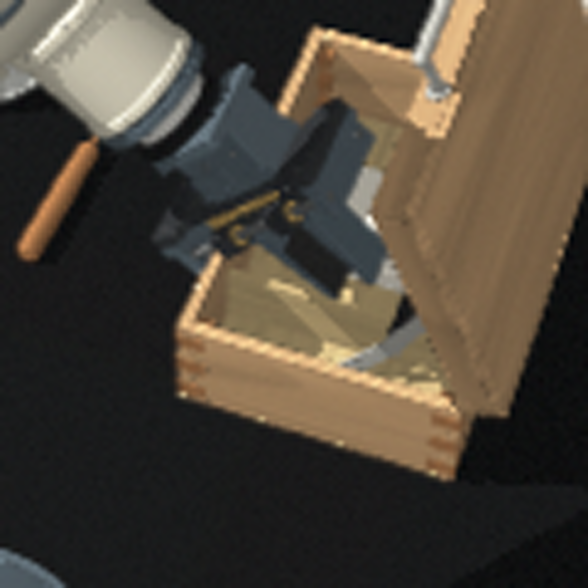

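View pics/top7.png

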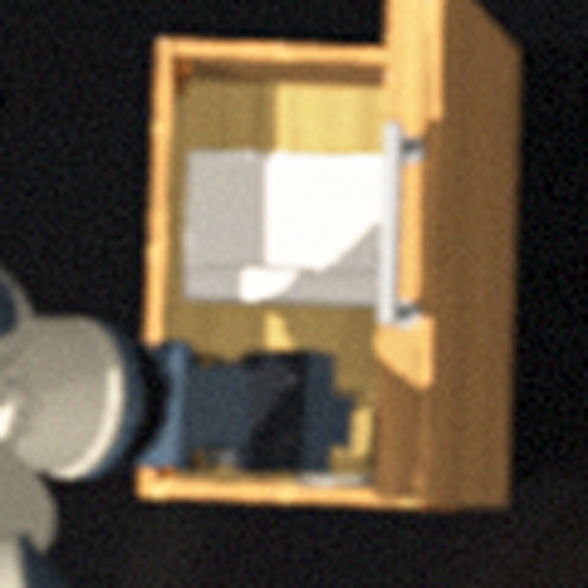

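Clear on all sides: the fingertips (top crop 340-365, 400-440) head for the knob and the scraper is untouched. Final advance.

Request:
jog_arm:
  targets: [-0.001, -0.018, -0.015, 0, 0, 0.5, 0.36, 0, -0.012, -0.01, 0, 0, 0.4, 0.36, 0, -0.004, -0.003, 0, 0, 0, 0.36, 0, 0, 0, 0, 0, 0, 0.36]

```text
time: 11.63
eef_pos: [0.4717, -0.1351, 0.1316]
tool_rot: [0.059, 2.845, -1.309]
ft_force: [0.7, 0.5, -0.4]
grip_width: 0.362
```

```bash
python3 -c "
from h import *
tof(W(.0586,-.110,.121),50)
snap('8',(190,310,240,360),(130,250,250,370),4.9)
"
```

```text
t 11.63 pos [ 0.4717 -0.1351  0.1316] C [  45.5 -105.   131.6] dmm [ -5.3 -13.  -10.6] turn [-0.6  1.4  0.2] mag 1.6 F [ 0.7  0.5 -0.4] w 0.362 q [ 0.15  0.63  1.87 -0.99  1.11 -0.69] z [-0.007 -0.759 -0.651] y [ 0.038  0.65  -0.759]
```

View pics/side8.png

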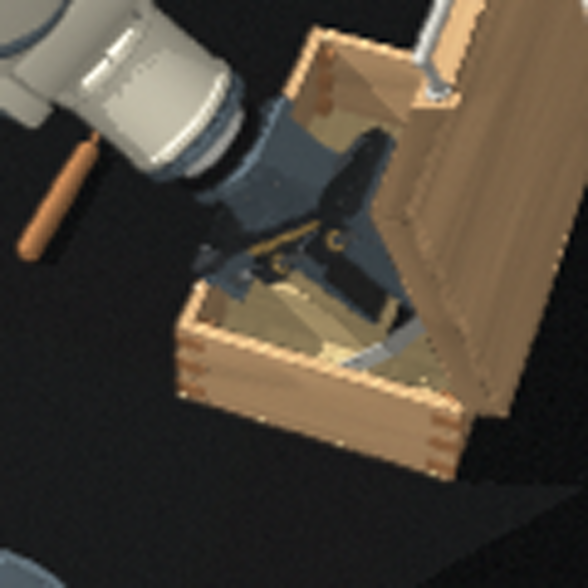

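Still contact-free. I'll finish the last 16 mm, then close gently.

Request:
jog_arm:
  targets: [-0.004, -0.009, -0.007, -0.3, 0.6, 0, 0.36, -0.003, -0.006, -0.005, -0.3, 0.6, 0, 0.36, 0, 0, 0, 0, 0, 0, 0.36]

```text
time: 11.98
eef_pos: [0.466, -0.149, 0.1207]
tool_rot: [-0.044, -2.841, 1.327]
ft_force: [-0.4, -0.9, -0.2]
grip_width: 0.362
```

```bash
python3 -c "
from h import *
tof(W(.0586,-.110,.121),50)
"
```

```text
t 11.98 pos [ 0.466  -0.149   0.1207] C [  59.5 -110.3  120.7] dmm [0.4 0.9 0.3] turn [0.1 0.4 0.1] mag 0.4 F [-0.4 -0.9 -0.2] w 0.362 q [ 0.13  0.65  1.89 -1.03  1.09 -0.68] z [-0.017 -0.766 -0.642] y [ 0.023  0.642 -0.767]
```

Request:
jog_arm:
  targets: [0, 0, 0, 0, 0, 0, 0, 0, 0, 0, 0, 0, 0, 0, 0, 0, 0, 0, 0, 0, 0, 0, 0, 0, 0, 0, 0, 0]
  grip_force: 8

```text
time: 12.32
eef_pos: [0.4656, -0.1506, 0.1225]
tool_rot: [-0.044, -2.836, 1.334]
ft_force: [0.8, -10.0, 11.6]
grip_width: 0.178
```

Request:
jog_arm:
  targets: [0, -0.002, 0.002, 0, 0, 0, 0, 0, -0.001, 0.001, 0, 0, 0, 0, 0, 0, 0, 0, 0, 0, 0]

```text
time: 12.57
eef_pos: [0.4657, -0.1518, 0.1238]
tool_rot: [-0.044, -2.84, 1.326]
ft_force: [-0.7, 9.6, -12.6]
grip_width: 0.167
```

```bash
python3 -c "
from h import *
tof(W(.0586,-.110,.121),50)
snap('9',(190,310,240,360),(130,250,250,370),4.9)
"
```

```text
t 12.57 pos [ 0.4657 -0.1518  0.1238] C [  62.3 -110.6  123.8] dmm [ 0.7  3.7 -2.8] turn [0.  0.3 0.1] mag 0.3 F [ -0.7   9.6 -12.6] w 0.167 q [ 0.12  0.65  1.89 -1.03  1.09 -0.69] z [-0.018 -0.766 -0.642] y [ 0.023  0.642 -0.766]
```

View pics/side9.png

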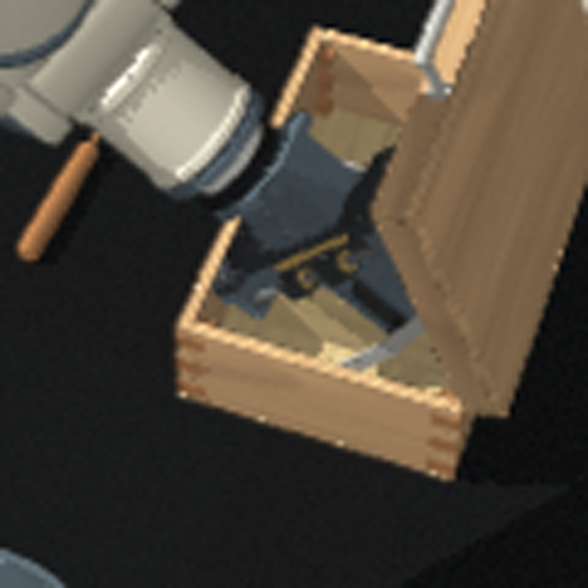

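Width 15.2 mm, so the 15 mm knob is gripped. Lifting along the circle in small steps.

Request:
jog_arm:
  targets: [0, 0.003, 0.001, 0, 0, 0, 0, 0, 0.004, 0.002, 0, 0, 0, 0, 0, 0, 0, 0, 0, 0, 0]
  grip_force: 15

```text
time: 12.92
eef_pos: [0.4659, -0.1447, 0.1276]
tool_rot: [-0.044, -2.839, 1.327]
ft_force: [-0.8, 0.4, -4.5]
grip_width: 0.158
```

```bash
python3 -c "
from h import *
tof(W(.0586,-.110,.121),50)
"
```

```text
t 12.92 pos [ 0.4659 -0.1447  0.1276] C [  55.2 -110.6  127.6] dmm [ 0.5 -3.4 -6.6] turn [0.1 0.3 0.1] mag 0.4 F [-0.8  0.4 -4.5] w 0.158 q [ 0.14  0.64  1.88 -1.01  1.1  -0.69] z [-0.018 -0.767 -0.641] y [ 0.022  0.641 -0.767]
```

Request:
jog_arm:
  targets: [0, 0.004, 0.002, 0, 0, 0, 0, 0, 0.003, 0.001, 0, 0, 0, 0, 0, 0, 0, 0, 0, 0, 0]

```text
time: 13.17
eef_pos: [0.466, -0.1372, 0.1313]
tool_rot: [-0.044, -2.839, 1.328]
ft_force: [0.2, -0.9, -2.4]
grip_width: 0.162
```

```bash
python3 -c "
from h import *
tof(W(.0586,-.110,.121),50)
snap('10',(190,310,240,360),(130,250,250,370),4.9)
"
```

```text
t 13.17 pos [ 0.466  -0.1372  0.1313] C [  47.7 -110.7  131.3] dmm [  0.4 -10.9 -10.3] turn [0.1 0.3 0.1] mag 0.4 F [ 0.2 -0.9 -2.4] w 0.162 q [ 0.15  0.64  1.87 -1.    1.12 -0.7 ] z [-0.018 -0.767 -0.641] y [ 0.023  0.641 -0.768]
```

View pics/side10.png

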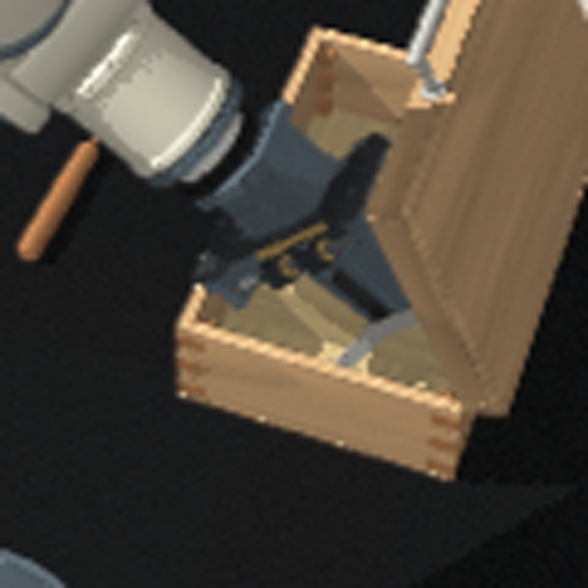

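View pics/top10.png

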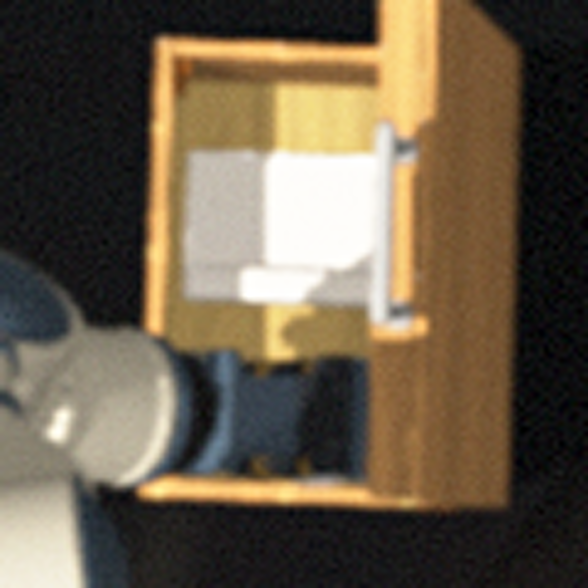

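The stay's arm has swung past centre: it is steeper now, and the lid has come forward slightly (handle 385→380 px in the top crop). One more step, then release and back out.

Request:
jog_arm:
  targets: [0, 0.004, 0.001, 0, 0, 0, 0, 0, 0.003, 0.001, 0, 0, 0, 0, 0, 0, 0, 0, 0, 0, 0, 0, 0, 0, 0, 0, 0, 0.3, 0, 0, 0, 0, 0, 0, 0.3, 0, 0, 0, 0, 0, 0, 0.3, 0, 0.01, 0.008, 0, 0, 0, 0.3, 0, 0.015, 0.012, 0, 0, 0, 0.3, 0, 0.02, 0.016, 0, 0, 0, 0.3, 0, 0.025, 0.02, 0, 0, 0, 0.3]

```text
time: 14.1
eef_pos: [0.4627, -0.0598, 0.1893]
tool_rot: [-0.046, -2.83, 1.324]
ft_force: [0.4, -0.1, -0.7]
grip_width: 0.299
```

```bash
python3 -c "
from h import *
tof(W(.0586,-.110,.121),50)
snap('11',(190,310,240,360),(130,250,250,370),4.9)
"
```

```text
t 14.1 pos [ 0.4627 -0.0598  0.1893] C [ -29.6 -116.1  189.3] dmm [  3.7 -88.3 -68.3] turn [ 0.2 -0.1  0.4] mag 0.5 F [ 0.4 -0.1 -0.7] w 0.299 q [ 0.3   0.55  1.77 -0.84  1.32 -0.79] z [-0.027 -0.767 -0.641] y [ 0.02   0.64  -0.768]
```

View pics/side11.png

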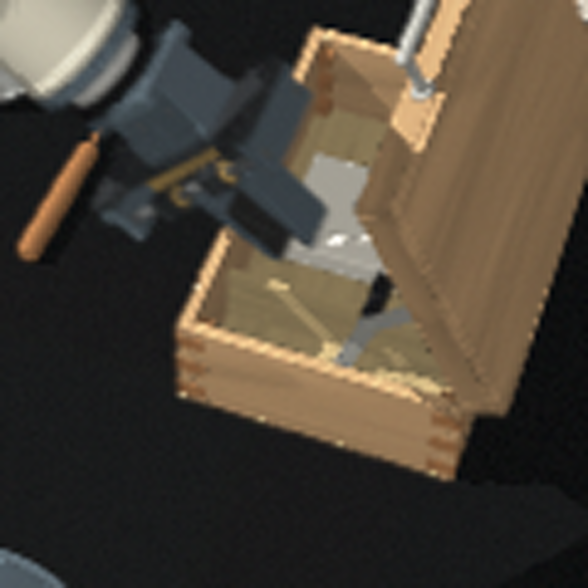

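View pics/top11.png

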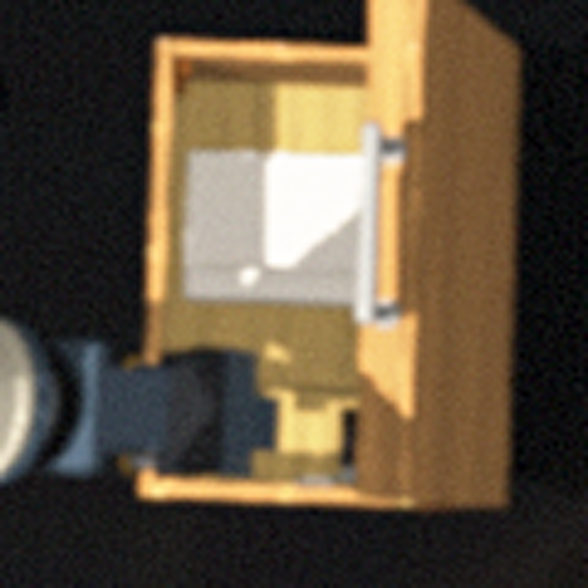

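The knee is folded past centre (kink at side crop 375,300), the lid rests at about 1.13 rad, and the scraper is untouched. Now I'll refine the handle position from both views and move to it.

```bash
python3 - <<'E'
from h import *
import pickle
t=pickle.load(open("top11.pkl","rb"))
im=t["img"].astype(int);sub=im[150:198,318:336]
m=(sub.min(-1)>120)&(sub.max(-1)-sub.min(-1)<45)
v,u=np.nonzero(m);v+=150;u+=318;print(len(v),u.mean(),v.mean(),v.min(),v.max())
P=cloud(t);pts=np.array([toC(p) for p in P[v,u]]);pts=pts[pts[:,2]>.3];print(np.median(pts,0),pts[:,1].min(),pts[:,1].max())
o,d=ray(t,u.mean(),v.mean())
for z in (.328,.334,.34): 
    p=toC(o+d*(z-o[2])/d[2]);print(z,p,np.hypot(p[0]-.11,z-.095))
tof(W(-.030,0,.423),28)
E
```

```text
344 322.93023255813955 176.19767441860466 155 196
[ 0.01861686 -0.00741624  0.3397915 ] -0.1875084070560358 0.057967537826395084
0.328 [ 0.01361054 -0.00214162  0.328     ] 0.2521506073207514
0.334 [ 0.0130288  -0.00302154  0.334     ] 0.2579232700317037
0.34 [ 0.01244707 -0.00390147  0.34      ] 0.26370736528229016
t 14.2 pos [ 0.4649 -0.0572  0.1912] C [ -32.2 -113.9  191.2] dmm [113.8  -5.2 231.8] turn [22.1 -0.4  0.3] mag 22.1 F [ 1.  -0.3 -0.4] w 0.3 q [ 0.31  0.55  1.77 -0.84  1.32 -0.79] z [-0.021 -0.766 -0.642] y [ 0.022  0.642 -0.767]
```

Request:
jog_arm:
  targets: [0.005, 0.025, 0.03, 0, 0, 0, 0.4, 0.01, 0.02, 0.034, 2.5, 0, 0, 0.4, 0.012, 0.01, 0.036, 2.5, 0, 0, 0.4, 0.014, 0, 0.038, 2.5, 0, 0, 0.4, 0.015, -0.005, 0.036, 2.5, 0, 0, 0.4, 0.015, -0.01, 0.03, 2.5, 0, 0, 0.4, 0.016, -0.015, 0.018, 2.5, 0, 0, 0.4, 0.015, -0.015, 0.01, 2.5, 0, 0, 0.4, 0.01, -0.01, 0, 2.5, 0, 0, 0.4, 0, 0, 0, 2, 0, 0, 0.4]

```text
time: 15.03
eef_pos: [0.5752, -0.0521, 0.437]
tool_rot: [-0.008, -3.047, 0.727]
ft_force: [0.8, -0.7, -0.1]
grip_width: 0.4
```

```bash
python3 -c "
from h import *
tof(W(-.030,0,.423),28)
snap('12',(30,310,190,440),(60,270,200,400),2.1)
"
```

```text
t 15.03 pos [ 0.5752 -0.0521  0.437 ] C [-40.2  -3.8 437. ] dmm [  3.5 -10.3 -14. ] turn [-1.2 -0.4 -1.1] mag 1.6 F [ 0.8 -0.7 -0.1] w 0.4 q [ 0.08  0.32  1.13 -0.47  1.72 -1.55] z [-0.01  -0.452 -0.892] y [ 0.003  0.892 -0.452]
```

View pics/side12.png

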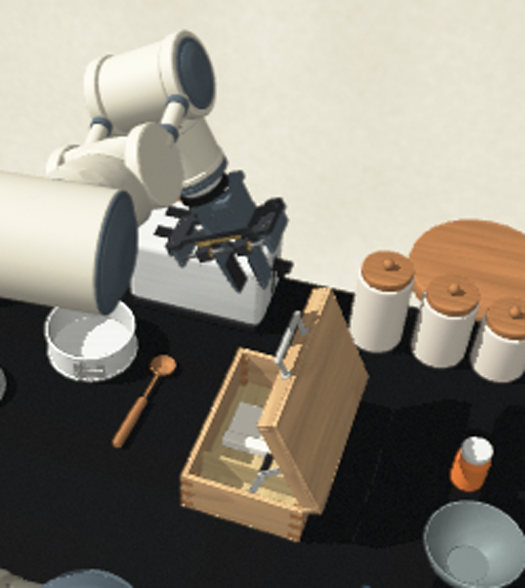

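```bash
python3 - <<'E'
import cv2,pickle
s=pickle.load(open("side12.pkl","rb"));t=pickle.load(open("top12.pkl","rb"))
a=cv2.resize(s["img"][165:225,310:350],None,fx=9,fy=9,interpolation=cv2.INTER_CUBIC)
b=cv2.resize(t["img"][150:210,310:350],None,fx=9,fy=9,interpolation=cv2.INTER_CUBIC)
cv2.imwrite("pics/h12.png",cv2.hconcat([a,b]))
E
```

```text
(no output)
```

View pics/h12.png

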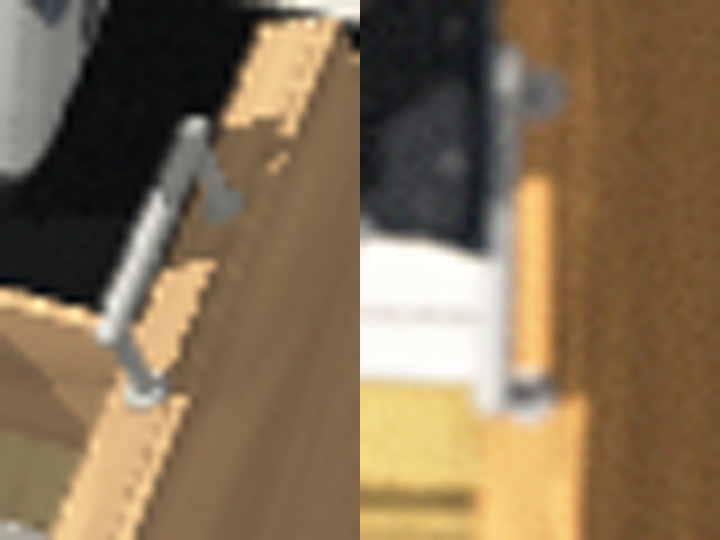

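```bash
python3 - <<'E'
from h import *
import pickle
s=pickle.load(open("side12.pkl","rb"));t=pickle.load(open("top12.pkl","rb"))
S=[(193,125),(110,330)];T=[(148,55),(130,400)]
out=[]
for a,b in zip(S,T):
    r=[ray(s,310+a[0]/9-.45,165+a[1]/9-.45),ray(t,310+b[0]/9-.45,150+b[1]/9-.45)]
    A=0;B=0
    for o,d in r:
        d=d/np.linalg.norm(d);M=np.eye(3)-np.outer(d,d);A=A+M;B=B+M@o
    p=np.linalg.solve(A,B);out.append(p);print(toC(p).round(4),[np.linalg.norm(np.cross(p-o,d/np.linalg.norm(d))).round(4) for o,d in r])
m=toC(np.mean(out,0));print(m,np.hypot(m[0]-.11,m[2]-.095),np.degrees(np.arctan2(m[2]-.095,.11-m[0]))-3.9)
h=np.array([m[0],0,m[2]]);print("len",np.linalg.norm(out[0]-out[1]))
tof(W(m[0]+.019*np.sin(np.radians(28)),m[1]/1,m[2]-.019*np.cos(np.radians(28))),28)
E
```

```text
[0.0176 0.0562 0.3342] [np.float64(0.0024), np.float64(0.0024)]
[ 0.0172 -0.0547  0.3332] [np.float64(0.0008), np.float64(0.0008)]
[0.01740544 0.00075962 0.33367548] 0.2560072992989754 64.89615108366677
len 0.11082759513124242
t 15.13 pos [ 0.5741 -0.0517  0.4371] C [-40.6  -4.9 437.1] dmm [   3.9  -67.1 -120.2] turn [-1.1 -0.4 -1. ] mag 1.6 F [-0.9  0.9 -0.7] w 0.399 q [ 0.08  0.32  1.13 -0.47  1.73 -1.55] z [-0.01  -0.453 -0.892] y [ 0.004  0.892 -0.453]
```

Handle triangulated: 110.8 mm long, 256 mm from the hinge, lid at 64.9°. All three agree with the given sizes. Approaching along the tool axis.

Request:
jog_arm:
  targets: [0.001, -0.017, -0.03, -0.4, 0, -0.4, 0.4, 0.001, -0.016, -0.029, -0.3, -0.2, -0.3, 0.4, 0.001, -0.012, -0.022, -0.3, -0.2, -0.3, 0.4, 0, 0, 0, 0, 0, 0, 0.4]

```text
time: 15.47
eef_pos: [0.5749, -0.0957, 0.3531]
tool_rot: [-0.035, -3.042, 0.762]
ft_force: [0.0, -0.1, 0.0]
grip_width: 0.4
```

```bash
python3 -c "
from h import *
tof(W(.0263,0.0008,.3169),28)
"
```

```text
t 15.47 pos [ 0.5749 -0.0957  0.3531] C [  3.3  -2.9 353.1] dmm [  3.1 -23.1 -36.2] turn [ 0.1 -0.  -0.2] mag 0.2 F [ 0.  -0.1  0. ] w 0.4 q [ 0.02  0.36  1.3  -0.49  1.51 -1.49] z [-0.011 -0.471 -0.882] y [ 0.02   0.882 -0.471]
```

Request:
jog_arm:
  targets: [0.001, -0.01, -0.016, 0, 0, 0, 0.4, 0.001, -0.009, -0.013, 0, 0, 0, 0.4, 0, -0.002, -0.003, 0, 0, 0, 0.4, 0, 0, 0, 0, 0, 0, 0.4]

```text
time: 15.8
eef_pos: [0.575, -0.1137, 0.32]
tool_rot: [-0.027, -3.036, 0.765]
ft_force: [-0.4, -0.1, -0.8]
grip_width: 0.399
```

```bash
python3 -c "
from h import *
tof(W(.0263,0.0008,.3169),28)
snap('13',(150,240,290,370),(140,230,290,370),5)
"
```

```text
t 15.8 pos [ 0.575  -0.1137  0.32  ] C [ 21.4  -2.3 320. ] dmm [ 3.  -5.  -3.1] turn [ 0.3 -0.4 -0.4] mag 0.6 F [-0.4 -0.1 -0.8] w 0.399 q [-0.01  0.38  1.36 -0.5   1.43 -1.49] z [-0.014 -0.473 -0.881] y [ 0.014  0.881 -0.474]
```

View pics/side13.png

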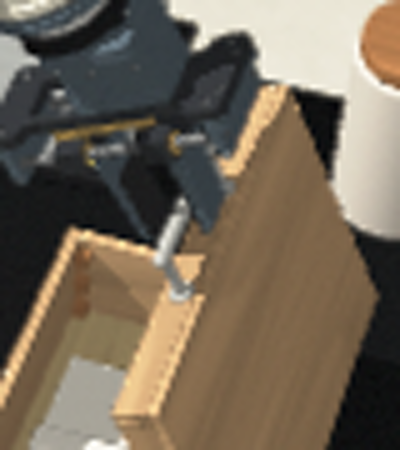

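The bar (side crop 175,240) lies between the fingers. A small centring shift, then a gentle close.

Request:
jog_arm:
  targets: [0.002, -0.005, -0.003, 0, 0, 0, 0.3, 0.001, 0, 0, 0, 0, 0, 0.2, 0, 0, 0, 0, 0, 0, 0.2, 0, 0, 0, 0, 0, 0, 0, 0, 0, 0, 0, 0, 0, 0]
  grip_force: 10

```text
time: 16.32
eef_pos: [0.5801, -0.1173, 0.3209]
tool_rot: [-0.026, -3.042, 0.767]
ft_force: [0.4, -2.7, -4.6]
grip_width: 0.128
```

```bash
python3 -c "
from h import *
tof(W(.0263,0.0008,.3169),28)
"
```

```text
t 16.32 pos [ 0.5801 -0.1173  0.3209] C [ 24.8   2.8 320.9] dmm [-2.1 -1.5 -4. ] turn [ 0.3 -0.  -0.5] mag 0.6 F [ 0.4 -2.7 -4.6] w 0.128 q [-0.02  0.38  1.35 -0.5   1.43 -1.49] z [-0.008 -0.474 -0.881] y [ 0.015  0.88  -0.474]
```

Width 11.6 mm, so the 12 mm bar is held. Lowering along the hinge circle, checking the force.

Request:
jog_arm:
  targets: [0, 0.004, -0.0015, 0, 0, 0, 0, 0, 0.007, -0.003, 0, 0, 0, 0, 0, 0.0077, -0.0034, 0, 0, 0, 0, 0, 0.0076, -0.0037, 0, 0, 0, 0, 0, 0.0074, -0.0039, 0, 0, 0, 0]
  grip_force: 15

```text
time: 16.73
eef_pos: [0.5809, -0.0833, 0.3054]
tool_rot: [-0.03, -3.044, 0.77]
ft_force: [4.2, -3.5, -4.2]
grip_width: 0.124
```

```bash
cat >> h.py <<'E'
def lid(off=(7.5,-12.8)):
    s=ctrl.read_state();c=toC(s["eef_pos"])*1000;dx=110+off[0]-c[0];dz=c[2]-95-off[1]
    print("C",c.round(1),"r",round(np.hypot(dx,dz),1),"phi'",round(np.degrees(np.arctan2(dz,dx)),1),"F",s["ft_force"].round(1),"w",round(s["grip_width"],3),"t",round(s["time"],2),"q",s["q"].round(2))
E
python3 -c "
from h import *
lid()"
```

```text
C [ -9.2   2.8 305.4] r 256.7 phi' 60.4 F [ 4.2 -3.5 -4.2] w 0.124 t 16.73 q [ 0.04  0.4   1.37 -0.5   1.42 -1.42]
```

Request:
jog_arm:
  targets: [0, 0.0069, -0.004, 0, 0, 0, 0, 0, 0.0068, -0.0042, 0, 0, 0, 0, 0, 0.0067, -0.0044, 0, 0, 0, 0, 0, 0.0065, -0.0046, 0, 0, 0, 0, 0, 0.0064, -0.0048, 0, 0, 0, 0, 0, 0.0062, -0.005, 0, 0, 0, 0, 0, 0.006, -0.0052, 0, 0, 0, 0, 0, 0.0059, -0.0054, 0, 0, 0, 0]

```text
time: 17.4
eef_pos: [0.5824, -0.0256, 0.2627]
tool_rot: [0.025, 3.045, -0.773]
ft_force: [6.9, -9.1, -8.9]
grip_width: 0.126
```

```bash
python3 -c "
from h import *
lid()
snap('14',(150,310,240,400),(120,240,240,360),3.7)"
```

```text
C [-66.9   2.8 262.7] r 258.1 phi' 44.4 F [ 6.9 -9.1 -8.9] w 0.126 t 17.4 q [ 0.14  0.45  1.4  -0.5   1.39 -1.3 ]
```

View pics/side14.png

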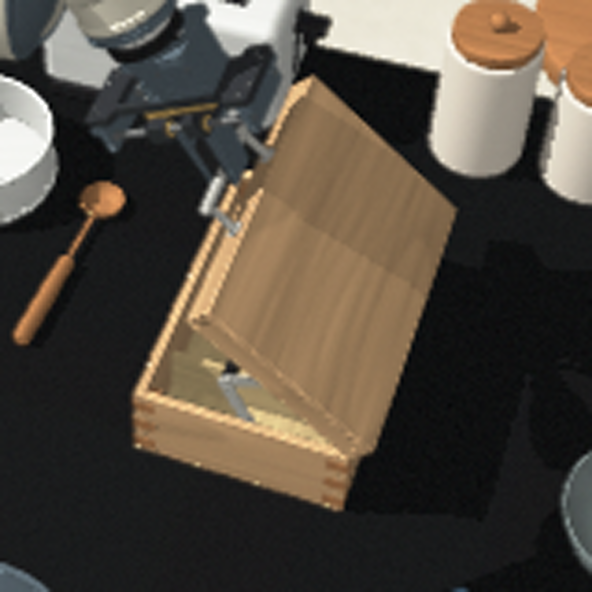

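Lid follows the hand smoothly. Slight radial pull (12 N), so I'll trim inward and continue.

Request:
jog_arm:
  targets: [0.0003, 0.0045, -0.0064, 0, 0, 0, 0, 0.0003, 0.0045, -0.0066, 0, 0, 0, 0, 0, 0.005, -0.0062, 0, 0, 0, 0, 0, 0.0047, -0.0064, 0, 0, 0, 0, 0, 0.0045, -0.0066, 0, 0, 0, 0, 0, 0.0042, -0.0068, 0, 0, 0, 0, 0, 0.004, -0.0069, 0, 0, 0, 0]

```text
time: 18.08
eef_pos: [0.5835, 0.0126, 0.2128]
tool_rot: [0.021, 3.043, -0.77]
ft_force: [2.9, -1.6, -1.4]
grip_width: 0.131
```

```bash
python3 -c "
from h import *
lid()"
```

```text
C [-105.2    2.8  212.8] r 258.1 phi' 30.4 F [ 2.9 -1.6 -1.4] w 0.131 t 18.08 q [ 0.2   0.52  1.43 -0.5   1.33 -1.2 ]
```

Request:
jog_arm:
  targets: [0, 0.0038, -0.007, 0, 0, 0, 0, 0, 0.0036, -0.0071, 0, 0, 0, 0, 0, 0.0034, -0.0072, 0, 0, 0, 0, 0, 0.0031, -0.0073, 0, 0, 0, 0, 0, 0.0029, -0.0074, 0, 0, 0, 0, 0, 0.0027, -0.0075, 0, 0, 0, 0, 0, 0.0024, -0.0076, 0, 0, 0, 0, 0, 0.0021, -0.0077, 0, 0, 0, 0]

```text
time: 18.75
eef_pos: [0.5841, 0.04, 0.1477]
tool_rot: [0.021, 3.041, -0.769]
ft_force: [4.0, -0.8, -1.7]
grip_width: 0.124
```

```bash
python3 -c "
from h import *
lid()
snap('15',(150,310,240,400),(120,240,240,360),3.7)"
```

```text
C [-132.6    2.8  147.7] r 258.5 phi' 14.7 F [ 4.  -0.8 -1.7] w 0.124 t 18.75 q [ 0.25  0.6   1.48 -0.51  1.24 -1.1 ]
```

View pics/side15.png

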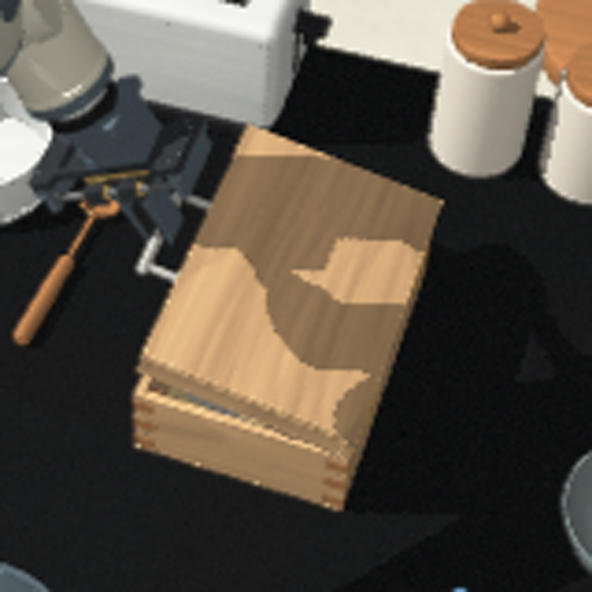

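Lid nearly shut, still held, with spoon and tin clear. Last stretch slowly.

Request:
jog_arm:
  targets: [0, 0.0014, -0.0068, 0, 0, 0, 0, 0, 0.0012, -0.0068, 0, 0, 0, 0, 0, 0.001, -0.006, 0, 0, 0, 0, 0, 0.0009, -0.006, 0, 0, 0, 0, 0, 0.0007, -0.005, 0, 0, 0, 0, 0, 0.0005, -0.004, 0, 0, 0, 0]

```text
time: 19.35
eef_pos: [0.5841, 0.0469, 0.1077]
tool_rot: [0.02, 3.042, -0.768]
ft_force: [3.8, -1.8, -1.5]
grip_width: 0.128
```

```bash
python3 -c "
from h import *
lid()"
```

```text
C [-139.4    2.6  107.7] r 258.2 phi' 5.7 F [ 3.8 -1.8 -1.5] w 0.128 t 19.35 q [ 0.26  0.66  1.5  -0.52  1.17 -1.05]
```

Request:
jog_arm:
  targets: [0, 0.0003, -0.004, 0, 0, 0, 0, 0, 0.0002, -0.003, 0, 0, 0, 0, 0, 0.0001, -0.002, 0, 0, 0, 0, 0, 0, -0.002, 0, 0, 0, 0]

```text
time: 19.68
eef_pos: [0.5847, 0.0449, 0.0995]
tool_rot: [0.021, 3.038, -0.779]
ft_force: [-2.1, 3.7, 21.0]
grip_width: 0.126
```

```bash
python3 -c "
from h import *
lid()
snap('16',(170,310,260,400),(120,240,240,360),4.2)"
```

```text
C [-137.4    3.2   99.5] r 255.5 phi' 3.9 F [-2.1  3.7 21. ] w 0.126 t 19.68 q [ 0.26  0.67  1.51 -0.53  1.16 -1.03]
```

View pics/side16.png

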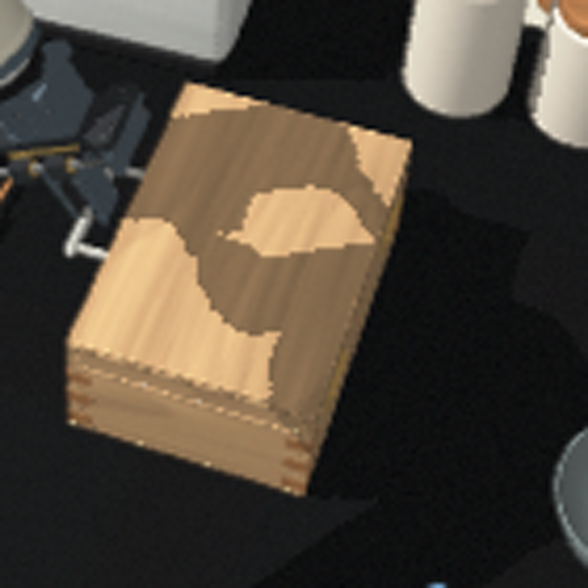

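Fully shut: phi' is 3.9° as predicted, and the 21 N upward reaction shows it resting on its seat. Releasing and backing out along the tool axis.

Request:
jog_arm:
  targets: [0, 0, 0, 0, 0, 0, 0.25, 0, 0, 0, 0, 0, 0, 0.25, 0, 0, 0, 0, 0, 0, 0.25, 0, 0.0025, 0.005, 0, 0, 0, 0.25, 0, 0.005, 0.009, 0, 0, 0, 0.25, 0, 0.009, 0.017, 0, 0, 0, 0.25, 0, 0.014, 0.026, 0, 0, 0, 0.25, 0, 0.014, 0.03, 0, 0, 0, 0.25, 0, 0.014, 0.03, 0, 0, 0, 0.25, 0, 0, 0, 0, 0, 0, 0.25]

```text
time: 20.62
eef_pos: [0.5794, 0.1068, 0.2224]
tool_rot: [-0.021, -3.039, 0.778]
ft_force: [1.2, 0.6, 1.1]
grip_width: 0.251
```

```bash
python3 - <<'E'
from h import *
lid()
s,t=snap('17',(70,350,100,450),(60,280,100,450),1.7)
P=cloud(t)
C_=[]
for cx in (-.06,-.02,.03,.07):
    for cy in (-.1,0,.1):
        u,v=proj(t,W(cx,cy,.13)); C_.append(P[int(round(v))-1:int(round(v))+2,int(round(u))-1:int(round(u))+2,2].mean().round(4))
print("lid top z",C_)
E
```

```text
C [-199.2   -3.8  222.4] r 346.4 phi' 23.9 F [1.2 0.6 1.1] w 0.251 t 20.62 q [ 0.35  0.55  1.34 -0.47  1.46 -1.1 ]
lid top z [np.float64(0.131), np.float64(0.1307), np.float64(0.13), np.float64(0.1297), np.float64(0.1308), np.float64(0.1282), np.float64(0.1303), np.float64(0.1306), np.float64(0.1313), np.float64(0.1296), np.float64(0.1281), np.float64(0.13)]
```

View pics/side17.png

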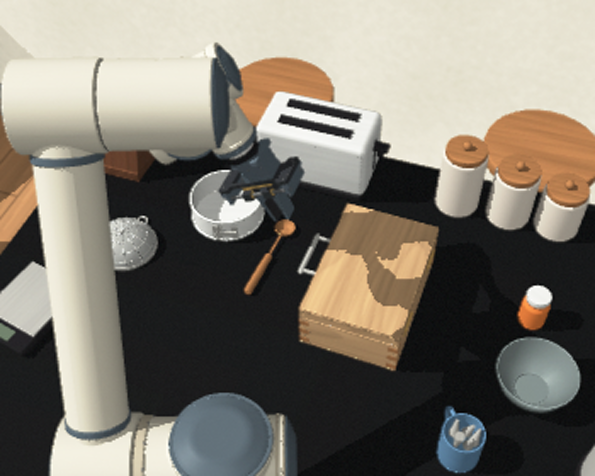

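View pics/top17.png

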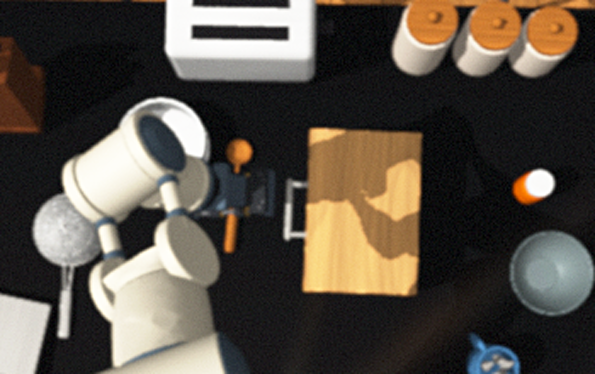

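The lid top is level at 0.130 m (95 + 35 mm) across all 12 points. The gripper is clear, and the spoon, tin, sieve, bowl, jar and mug appear to stand where they were. Handing in.

```bash
python3 -c "
from bench import ctrl
print(ctrl.close_job())"
```

```text
the job is handed in; nothing more can be done
None
```

The scraper is lying flat in the wide bay and the lid is fully shut. I handed the job in at about 20.7 s of the 67 s allowed.

- **Scraper:** I laid it in the bay with the gripper leaned 8°, so the wrist would clear the lid handle. The pictures showed it flat there before the lid closed, and I have no view of it since.
- **Stay and lid:** I lifted the knee past centre and saw it kinked and unlocked before letting go of the knob. I then carried the lid down by its handle all the way, with no drop.

**Last checks:**
- **Lid:** its top read 0.128–0.131 m at 12 points, against 0.130 m when shut, and it met its seat with about 21 N.
- **Other things on the bench:** they appear in the pictures where they stood. I compared only the spoon's position in pixels; the arm partly hid the tin and sieve from above.
- **Robot:** clear of everything at hand-in.

**Not perfectly clean:**
- The scraper's front end touched the chest's front wall on the way in, with about 16 N, and I backed it off.
- Closing on the knob put about 15 N on it sideways because I was slightly off-centre. I over-corrected once (about 16 N the other way), and it eased as the knee lifted.
- My first knob position was about 4 mm low.

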